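# Weigh out the metal for a casting

## Task

Weigh out the metal for the next casting: with the pan still empty, slide the scale's transport lock fully over to its end stop to free the pan, then lay bars of casting metal from the mat on the pan, gently and without ever driving it down to its bottom stop, until the dial hand rests between the two prongs of the target fork. Lay every bar left over in the open stock drawer and push the drawer fully home so that its catch engages; the weighed bars stay on the pan and the lock stays released. Do not disturb the jar, the paint bottles or the painted figure.

Things in the scene. Friction and masses are not known exactly. Their poses are not given: they have to be found in the camera images.
- scale: Grey dial spring scale, fixed. Origin: on the bench under the pan's centre; x runs from its front (lock side, nearest the robot) to the dial. Front shelf with the lock at x -175 to -100 mm, 190 mm wide, top 30 mm above the bench; pan at x and y -98 to 98 mm; round dial, 148 mm across, centred at x 180 mm, tilted up and away from the robot, highest edge 165 mm above the bench.
- pan_floor (a point): Centre of the top of the pan's floor; axes as scale. Square steel pan, inside 190 x 190 mm, rim 14 mm high. Empty it is 88 mm above the bench; it sinks level on its spring by 20 mm per kg. At the start the transport lock props it, so that it sinks no more than 2 mm whatever lies on it.
- pan (a joint): How far the sprung pan has sunk, in m: 0 empty, 0.020 per kg on it, bottom stop at 0.025.
- lock (a joint): Slide of the transport lock, in m: near 0 = pan locked, 0.045 = end stop, pan free. Moves along +y of scale, about 2 N, stays where it is left.
- lock_grip (a point): Centre of the top of the lock's grip, a black upright fin on the front shelf, 18 mm along its slide (y), 20 mm across (x), 46 mm tall, top 78 mm above the bench; axes as scale. A steel prop moves with it on the pan side (x 29 to 43 mm from this point).
- dial_hand (a joint): Black dial hand, in rad: 0 with the empty pan (pointing towards the pan), grows clockwise as seen from outside the dial by 4.7 rad per kg on the pan.
- dial_fork (a joint): Bronze two-pronged target fork on the same dial axis, in rad on the same scale as dial_hand: the middle between the prongs. Already set; cannot be reached (behind the lens). The space between its prongs is 0.31 rad to either side of the middle (66 g either way).
- needle_tip (a point): Tip of the black dial hand, 54 mm from the dial's axis.
- fork (a point): Centre of the bronze fork, on the dial's axis; x points along the middle between the prongs, z out of the dial. The hand is between the prongs when its tip is within 17 mm of this x axis on the fork's side.
- drawer (a joint): Opening of the drawer, in m: 0 fully home, 0.195 fully out; about 2 N to move. The last 14 mm ride over a spring catch (about 7 N), which snaps and holds it home at 0.
- drawer_floor (a point): Centre of the drawer's inner floor, 12 mm above the bench; moves with the drawer; x points from the drawer's front (nearest the robot) into its cabinet, z up. Inside 180 x 180 mm, walls 34 mm high, front panel 47 mm above the floor. Low grey fixed cabinet, 190 mm deep, 214 mm wide, top 67 mm above the bench, its front edge about where the back of the open drawer is.
- drawer_pull (a point): Middle of the front face of the drawer's pull, a bar 80 mm wide (y) and 12 mm high in the middle of the drawer front, centred 34 mm above the bench, standing 14 mm out of the front panel; pushed towards +x (axes as drawer_floor) the drawer closes.
- long0: Long bar of grey casting metal lying flat, 88 x 26 x 16 mm (upper 4 mm stepped in by 2.5 mm all round), three grooves across its top, 172 to 228 g. Origin: centre of the underside; x along the bar, z up. May be absent.
- long1: Long bar of grey casting metal lying flat, 88 x 26 x 16 mm (upper 4 mm stepped in by 2.5 mm all round), three grooves across its top, 172 to 228 g. Origin: centre of the underside; x along the bar, z up. May be absent.
- long2: Long bar of grey casting metal lying flat, 88 x 26 x 16 mm (upper 4 mm stepped in by 2.5 mm all round), three grooves across its top, 172 to 228 g. Origin: centre of the underside; x along the bar, z up. May be absent.
- long3: Long bar of grey casting metal lying flat, 88 x 26 x 16 mm (upper 4 mm stepped in by 2.5 mm all round), three grooves across its top, 172 to 228 g. Origin: centre of the underside; x along the bar, z up. May be absent.
- short0: Short bar of grey casting metal lying flat, 60 x 22 x 14 mm (upper 4 mm stepped in by 2.5 mm all round), one groove across its top, 82 to 108 g. Origin: centre of the underside; x along the bar, z up. May be absent.
- short1: Short bar of grey casting metal lying flat, 60 x 22 x 14 mm (upper 4 mm stepped in by 2.5 mm all round), one groove across its top, 82 to 108 g. Origin: centre of the underside; x along the bar, z up. May be absent.
- short2: Short bar of grey casting metal lying flat, 60 x 22 x 14 mm (upper 4 mm stepped in by 2.5 mm all round), one groove across its top, 82 to 108 g. Origin: centre of the underside; x along the bar, z up. May be absent.
- short3: Short bar of grey casting metal lying flat, 60 x 22 x 14 mm (upper 4 mm stepped in by 2.5 mm all round), one groove across its top, 82 to 108 g. Origin: centre of the underside; x along the bar, z up. May be absent.
- jar: Bystander: glass jar with a steel lid, 68 mm across, 85 mm tall, beyond the mat. Origin: centre of its base.
- dropper1: Bystander: small paint bottle, 27 mm across, 75 mm tall, beyond the mat. Origin: centre of its base.
- dropper2: Bystander: small paint bottle, 27 mm across, 75 mm tall, beyond the mat. Origin: centre of its base.
- figure: Bystander: painted miniature figure on a round base 44 mm across, about 55 mm tall, beyond the mat. Origin: centre of its base.
Mind the look-alikes: they are no part of the job. Leave any orange or pink look-alike of the long0 alone. Leave any blue look-alike of the short1 alone.

How it is judged:
By the outcome, as a careful person would: the job done as asked, in the order asked, and still so for the second after the job is handed in, with the robot touching nothing.
Of long0, long1, long2, long3 only 3 to 4 are there at a start; the rules pass over those that are not, and their reading is None.
Of short0, short1, short2, short3 only 3 to 4 are there at a start; the rules pass over those that are not, and their reading is None.
At some moment in a run one of long0, long1, long2, long3, short0, short1, short2, short3 may be knocked a few centimetres aside while the robot is not near it.
It also fails if it takes over 210 s, if anything falls off the work surface, if the arm or the gripper's body presses on something with over 40 N, if the wrist force passes 120 N, or if a joint passes its speed limit or range.

## Robot

A 7-joint arm with a two-finger parallel gripper is mounted at the origin on the work surface. World frame = base frame: x ahead of the robot, y to its left, z up, the work surface at z = 0. Lengths are in m, angles in rad, forces in N, time in s.
With the tool pointing down it reaches from about 0.4 to 0.85 m from the base axis. Payload 10.4 kg.
Tool frame: the origin (TCP) lies midway between the tips of the shut fingers; the grasp point (between the pads) lies 19 mm behind it; z points along the fingers, y is the line along which they close (so a half turn about z gives the same grasp; the last joint's range is limited). The gripper opens to 85 mm and grips with 20 to 120 N. Pads are 22 mm wide; open, the fingers measure 114 mm over their backs; the gripper's body (76 mm by 85 mm) begins 54 mm behind the grasp point. The pads swing forward as they close: fully open they stand 13 mm farther back than shut.
Start: joints at [-1.255, 0.332, -0.065, 1.46, 0.022, 1.35, -0.088], TCP at [0.208, 0.589, 0.231] pointing down, gripper open.
Joint ranges: [-2.6, 2.6], [-0.5, 2.12], [-1.47, 1.34], [0.16, 2.42], [-1.27, 4.41], [0.06, 2.06], [-2.6, 2.6]. Speed limits (rad/s): [2.22, 2.22, 2.79, 2.79, 3.14, 3.14, 3.14].

## Interface

Orientations are given as a unit quaternion [x, y, z, w].
In Python, from plant import * gives the robot as it stands. The module is installed in compiled form; this text tells all that it offers.
- The arm moves only by the tool jog_arm, never from a script. Its argument "moves" is a list that holds one entry, the list of rows, each a list of 7 numbers: the closure, from 0 (fully open) to 1 (shut), then the shift along the tool's x, y, z in units of 25 mm (1.0 is 25 mm), then the turn, a rotation vector about the tool's x, y, z in units of 6 degrees (1.0 is 6 degrees). A call has exactly 8 rows; each row shifts and turns the commanded pose from where the row before left it, along the tool's axes as they then stand; what a row does not reach is not made up. A row lasts 1/8 s, in which the tool goes at most 62.5 mm and 10.7 degrees, less where a joint would pass 70% of its speed; a pose out of reach is approached as far as the arm can. A call is refused whole if a number of a shift passes 1 or a number of a turn 1, either way. A call with a gripper value outside its range is refused whole. The fingers move at their own pace and stop on an object; "grip_force" is the grip in N (left out, the last holds). Time passes only in rows, so rows that do not move let the fingers close, or fill a call up. It gives the time, the measured TCP pose, the force, the opening and the grip force at its end, in the units of the state.
- state(): the state, without advancing time (a new reading comes with each control period).
- camera(name): name is "scene" or "top" or "wrist"; returns (picture, depth): 384x512x3 uint8, red, green, blue; 384x512 float32, m along the optical axis (not along the pixel's ray), 0 where there is no reading.
- camera_params(name): a dict with "intrinsics" (3x3 intrinsics, pixels), "dist" ([k1, k2, p1, p2, k3] as OpenCV has them; the pictures are not rectified), "position" and "orientation" of the camera in the world; the wrist camera has in their place "T_tool_cam" (4x4, takes a point from camera to tool coordinates, whose origin is the TCP and whose axes are the flange's). Camera axes: x right, y down, z forward; pixel columns grow to the right and rows downward; lengths in m; the calibration is good to about 2 mm. A picture is of the moment at which its call begins: read the wrist's pose just before it. camera_params takes no time and is no camera call.
- hand_in(): hands the job in; it is judged then, once.
The state is a dict: "time_s": time; "joints": joint angles; "qd": joint speeds; "tau": joint torques, N m; "tool_pos": TCP position; "orientation": TCP orientation; "wrist_force": force on the tool from outside, world axes, zero at the start; "ft_torque": the same for the moment, N m; "grip_width": finger opening in m; "finger_force": force on a finger pad.
Only numpy, scipy, OpenCV 4.12 (cv2) and the standard library are available. Lean on these libraries where they do the work, as an engineer would, in place of code of your own. Each camera call takes 0.05 s, during which the arm holds its last target. There are 200 camera calls.

## Working session

There is one attempt and no reset: what is moved stays moved. The work goes in short steps, Python scripts to look and compute and a tool call to move; the robot and the scene stay as the last step left them, time stands still between calls to the robot, and variables do not carry over. Pictures are saved under pics/ and viewed, at most 15 in all, crops included, and the job is handed in when it is done.

Besides the shell and the picture viewer there is one more tool, called as name([rows], argument=value, ...), one row to a line, values as JSON. jog_arm: Moves the arm, as the interface text tells. Its arguments: {"type":"object","properties":{"moves":{"type":"array"},"grip_force":{"type":"number"}},"required":["moves"]}

```bash
mkdir -p pics
python3 - <<'E'
from plant import *
import cv2,numpy as np
s=state();print(s)
for n in ("scene","top","wrist"):
    p,d=camera(n);cv2.imwrite(f"pics/{n}0.png",p[:,:,::-1]);np.save(f"{n}_d0.npy",d)
    print(n,camera_params(n))
E
```

```text
{'time_s': 0.0, 'joints': array([-1.25458696,  0.33287973, -0.06470946,  1.46098636,  0.02161198,
        1.34988636, -0.08849857]), 'qd': array([-8.79250863e-04, -3.40819866e-04,  3.11938789e-05, -1.03095751e-04,
        1.89026773e-03, -9.56454298e-04,  1.05836635e-03]), 'tau': array([ 9.73721967e-05, -6.25450230e+01,  4.95804066e-02, -3.91603124e+01,
        1.64000614e-02,  9.80363286e-03,  3.21760922e-05]), 'tool_pos': array([0.20760196, 0.58909846, 0.23048955]), 'orientation': array([ 1.68578319e-01,  9.85687991e-01, -7.26911175e-04, -8.49766546e-05]), 'wrist_force': array([-0.13412243, -0.60960061,  0.07577479]), 'ft_torque': array([ 0.0085267 , -0.0208183 , -0.03938523]), 'finger_force': 0.0, 'grip_width': 0.08579330843549393}
scene {'intrinsics': array([[398.18563842,   0.        , 253.71864817],
       [  0.        , 398.18563842, 192.7890544 ],
       [  0.        ,   0.        ,   1.        ]]), 'dist': array([-0.10081754,  0.        ,  0.        ,  0.        ,  0.        ]), 'position': array([0.84247366, 0.45177265, 0.90299428]), 'orientation': array([ 0.25577898,  0.92
[... 336 characters left out ...]
3840719]), 'orientation': array([ 0.7117038 , -0.69741876,  0.0628129 , -0.05602959])}
wrist {'intrinsics': array([[272.47597825,   0.        , 259.01978584],
       [  0.        , 272.47597825, 196.08954804],
       [  0.        ,   0.        ,   1.        ]]), 'dist': array([-0.03130271,  0.        ,  0.        ,  0.        ,  0.        ]), 'T_tool_cam': array([[ 4.94981926e-04, -9.50827184e-01, -3.09721523e-01,
         7.88454978e-02],
       [ 9.99999861e-01,  5.27639797e-04, -2.16723869e-05,
        -8.02845014e-04],
       [ 1.84028096e-04, -3.09721469e-01,  9.50827312e-01,
        -1.44038984e-01],
       [ 0.00000000e+00,  0.00000000e+00,  0.00000000e+00,
         1.00000000e+00]])}
```

View pics/top0.png

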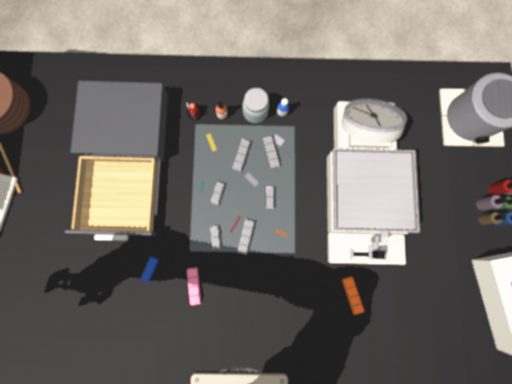

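View pics/scene0.png

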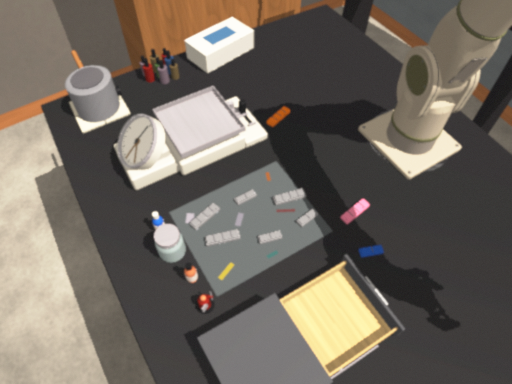

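The top view shows the drawer on the left (115,195), the scale on the right (373,190) with its lock at (380,245), and the mat at (243,187). The long bar candidates are at (241,154), (271,152) and (246,236). The short ones are at (217,193), (270,197) and (215,236). Orange, pink and blue look-alikes lie off the mat, and the grey scraps at (251,180) and (280,140) need a closer look.

```bash
cat > h.py <<'E'
from plant import *
import cv2,numpy as np
from scipy.spatial.transform import Rotation as R
def pose(n,s=None):
    c=camera_params(n)
    if n=="wrist":
        T=np.eye(4);T[:3,:3]=R.from_quat(s["orientation"]).as_matrix();T[:3,3]=s["tool_pos"]
        T=T@c["T_tool_cam"];return c,T[:3,:3],T[:3,3]
    return c,R.from_quat(c["orientation"]).as_matrix(),np.array(c["position"])
def cast(n,uv,z,s=None):
    c,M,p=pose(n,s)
    q=cv2.undistortPoints(np.array(uv,float).reshape(-1,1,2),c["intrinsics"],c["dist"]).reshape(-1,2)
    r=np.c_[q,np.ones(len(q))]@M.T
    return p+r*((z-p[2])/r[:,2])[:,None]
def proj(n,P,s=None):
    c,M,p=pose(n,s)
    return cv2.projectPoints((np.array(P,float).reshape(-1,3)-p)@M,np.zeros(3),np.zeros(3),c["intrinsics"],c["dist"])[0].reshape(-1,2)
def pts3d(n,d,s=None):
    c,M,p=pose(n,s);v,u=np.mgrid[:384,:512]
    q=cv2.undistortPoints(np.stack([u,v],-1).reshape(-1,1,2).astype(float),c["intrinsics"],c["dist"]).reshape(384,512,2)
    return (np.dstack([q,np.ones((384,512))])*d[...,None])@M.T+p
E
python3 - <<'E'
from h import *
t=cv2.imread("pics/top0.png");s=cv2.imread("pics/scene0.png")
a=cv2.resize(t[115:260,185:305],None,fx=4,fy=4,interpolation=3)
b=cv2.resize(s[105:185,105:180],None,fx=4,fy=4,interpolation=3)
b2=cv2.resize(t[85:155,330:420],None,fx=3.3,fy=3.3,interpolation=3)
o=np.zeros((580,790,3),np.uint8);o[:580,:480]=a;o[:320,485:785]=b;o[330:561,485:782]=b2
cv2.imwrite("pics/c1.png",o)
P=pts3d("top",np.load("top_d0.npy"))
hsv=cv2.cvtColor(t,cv2.COLOR_BGR2HSV)
m=((hsv[...,2]>110)&(hsv[...,1]<45)).astype(np.uint8);m[:122]=0;m[256:]=0;m[:,:193]=0;m[:,297:]=0
for c in cv2.findContours(m,0,1)[0]:
    if cv2.contourArea(c)<20: continue
    w=cast("top",c.reshape(-1,2),.015)[:,:2].astype(np.float32)*1000
    r=cv2.minAreaRect(w);mk=cv2.drawContours(np.zeros_like(m),[c],-1,1,-1)>0
    print(np.round(cv2.minAreaRect(c)[0]),np.round(r[0]),np.round(r[1]),round(r[2]),"z",np.round(np.median(P[mk][:,2]),4))
E
```

```text
[244. 188.] [570.   1.] [335. 265.] 0 z 0.0004
```

View pics/c1.png

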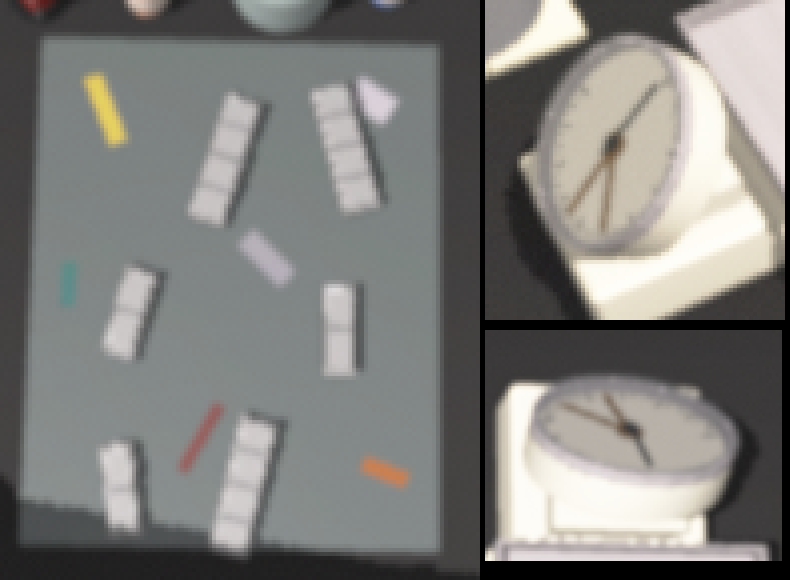

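The enlarged crop shows three long bars (three grooves each) and three short bars (one groove each). The other grey pieces, at crop (267,257) and (377,100), are flat smooth scraps. The dial hand points at the pan, and the fork prongs sit at about 10 and 11:30 in the top view.

```bash
cat > bars.py <<'E'
from h import *
def bars(t,lo=150,show=True):
    hsv=cv2.cvtColor(t,cv2.COLOR_BGR2HSV)
    q=proj("top",[[.43,.13,0],[.43,-.13,0],[.74,-.13,0],[.74,.13,0]])
    reg=cv2.fillConvexPoly(np.zeros(t.shape[:2],np.uint8),q.astype(int),1)
    g=cv2.resize(t,None,fx=4,fy=4,interpolation=cv2.INTER_CUBIC)
    hs=cv2.cvtColor(g,cv2.COLOR_BGR2HSV);R4=cv2.resize(reg,None,fx=4,fy=4)
    m=((hs[...,2]>lo)&(hs[...,1]<50)&(R4>0)).astype(np.uint8)
    m=cv2.morphologyEx(m,cv2.MORPH_CLOSE,np.ones((7,7)))
    out=[]
    for c in cv2.findContours(m,0,1)[0]:
        if cv2.contourArea(c)<600: continue
        w=cast("top",(c.reshape(-1,2)-1.5)/4,.013)[:,:2].astype(np.float32)*1000
        b=cv2.boxPoints(cv2.minAreaRect(w));e=[b[1]-b[0],b[2]-b[1]]
        e.sort(key=np.linalg.norm);a=np.degrees(np.arctan2(e[1][1],e[1][0]))
        out.append((*b.mean(0),(a+90)%180-90,np.linalg.norm(e[1]),np.linalg.norm(e[0])))
    for o in out: print(np.round(o))
    return out
E
python3 - <<'E'
from bars import *
t=cv2.imread("pics/top0.png");bars(t)
P=pts3d("top",np.load("top_d0.npy"))
print("mat",t[160,215],"bar",t[155,240])
# pan floor plate
for nm,(u,v) in dict(pan=(373,190),shelf=(345,250),lockarea=(372,252),cab=(115,120),drawer=(115,195)).items(): print(nm,np.round(P[v-2:v+3,u-2:u+3].reshape(-1,3).mean(0),4))
# pan/shelf extents
Z=P[...,2]
for nm,lo,hi,x0,x1,y0,y1 in [("panrim",.096,.108,.4,.9,-.6,-.1),("shelf",.024,.036,.3,.6,-.6,-.1),("lock",.065,.085,.3,.48,-.6,-.15),("cab",.060,.074,.5,1,.1,.6),("drawerpanel",.050,.068,.3,.52,.1,.6)]:
    k=(Z>lo)&(Z<hi)&(P[...,0]>x0)&(P[...,0]<x1)&(P[...,1]>y0)&(P[...,1]<y1)
    q=P[k][:,:2].astype(np.float32)*1000
    r=cv2.minAreaRect(q);print(nm,k.sum(),np.round(r[0]),np.round(r[1]),round(r[2],1),np.round(q.min(0)),np.round(q.max(0)))
# dial
k=np.zeros(Z.shape,bool);v,u=np.mgrid[:384,:512]
k=((u-374)/22)**2+((v-117)/10)**2<1
q=P[k];c=q.mean(0);n=np.linalg.svd(q-c)[2][2];print("dial",c,n,np.abs((q-c)@n).mean())
E
```

```text
[448.  74.   8.  44.  23.]
[456.  -9. -13.  62.  26.]
[545. -67.   1.  62.  21.]
[553.  71. -14.  61.  23.]
[591. -19.  46.  42.  17.]
[658.  11. -16.  90.  25.]
[667. -69.  15.  88.  26.]
[700. -88.  56.  33.  24.]
mat [130 132 126] bar [188 189 193]
pan [ 0.5562 -0.3125  0.0867]
shelf [ 0.4126 -0.2568  0.0294]
lockarea [ 0.4091 -0.3204  0.0404]
cab [0.7252 0.3279 0.0664]
drawer [0.5417 0.3325 0.0119]
panrim 972 [ 625. -398.] [334. 429.] 11.7 [ 457. -599.] [ 832. -214.]
shelf 2131 [ 407. -377.] [459. 190.] 62.3 [ 335. -600.] [ 598. -217.]
lock 281 [ 427. -413.] [403. 100.] 78.2 [ 337. -600.] [ 480. -215.]
cab 6310 [734. 408.] [384. 193.] 89.7 [637. 216.] [830. 600.]
drawerpanel 298 [444. 324.] [207.   8.] 89.7 [439. 221.] [448. 427.]
dial [ 0.72326674 -0.30522267  0.13251549] [ 9.06022195e-01 -5.36531275e-04  4.23229836e-01] 0.008757814155673152
```

Run:
```python
from bars import *
t=cv2.imread("pics/top0.png");bars(t,135)
P=pts3d("top",np.load("top_d0.npy"));Z=P[...,2]
for nm,lo,hi,x0,x1,y0,y1 in [("panrim",.094,.108,.44,.68,-.45,-.2),("panfloor",.083,.091,.44,.68,-.45,-.2),("shelf",.024,.036,.3,.48,-.42,-.2),("lockfin",.062,.085,.3,.445,-.42,-.22),("cab",.060,.074,.5,1,.1,.45),("drawfloor",.008,.016,.44,.65,.2,.45),("pull",.02,.045,.38,.438,.25,.4)]:
    k=((Z>lo)&(Z<hi)&(P[...,0]>x0)&(P[...,0]<x1)&(P[...,1]>y0)&(P[...,1]<y1)).astype(np.uint8)
    n,l,st,_=cv2.connectedComponentsWithStats(k);k=l==1+np.argmax(st[1:,4])
    q=P[k][:,:2].astype(np.float32)*1000
    r=cv2.minAreaRect(q);print(nm,k.sum(),np.round(r[0]),np.round(r[1]),round(r[2],1),np.round(q.min(0)),np.round(q.max(0)),np.median(Z[k]))
S=pts3d("scene",np.load("scene_d0.npy"))
v,u=np.mgrid[:384,:512]
k=((u-138)/18)**2+((v-141)/24)**2<1
for n,Q in (("scene",S[k]),("top",P[((u-374)/27)**2+((v-119)/12)**2<1])):
    c=np.median(Q,0);q=Q[np.linalg.norm(Q-c,axis=1)<.08]
    for _ in range(6):
        c=q.mean(0);nn=np.linalg.svd(q-c)[2][2];d=abs((Q-c)@nn);q=Q[d<max(.002,np.median(d)*1.5)]
    print(n,c,nn,len(q),len(Q),np.median(d))
```

```text
[508.   1.  89. 259. 161.]
[591. -19.  46.  48.  23.]
[658.  11. -17.  94.  28.]
[671. -84.  15.  93.  61.]
[690.  90.  23.  57.  20.]
panrim 646 [ 556. -313.] [198. 197.] 89.7 [ 457. -412.] [ 654. -214.] 0.10009401247488098
panfloor 6017 [ 556. -315.] [189. 190.] 89.8 [ 461. -409.] [ 651. -221.] 0.08700905726719255
shelf 2002 [ 418. -311.] [188.  75.] 89.5 [ 381. -405.] [ 457. -217.] 0.029219337676231583
lockfin 73 [ 404. -328.] [17. 17.] 1.2 [ 395. -337.] [ 412. -319.] 0.07652139501231636
cab 6180 [733. 324.] [215. 193.] 89.7 [637. 216.] [830. 432.] 0.06654266369741924
drawfloor 4530 [540. 330.] [172. 180.] 89.7 [450. 244.] [631. 416.] 0.012229387608865494
pull 162 [432. 323.] [78. 12.] 87.8 [426. 284.] [438. 363.] 0.039753628869580115
scene [ 0.73981908 -0.30865353  0.12027648] [-0.64904354  0.0044383  -0.76073832] 1075 1341 0.0010154960075812922
top [ 0.7224176  -0.31017103  0.13079127] [ 0.64542221 -0.00545146  0.76380656] 841 1003 0.0006471456980301748
```

```bash
cat > dial.py <<'E'
from h import *
def rect(img,n,c=np.array([.7385,-.311,.118]),nn=np.array([.647,0,.762])):
    nn=nn/np.linalg.norm(nn)
    d0=np.array([-nn[2],0,nn[0]]);d1=np.cross(-nn,d0)
    g=np.linspace(-.08,.08,321);X,Y=np.meshgrid(g,g)
    # image up = d0, right = clockwise dir d1
    W=c+X[...,None]*d1-Y[...,None]*d0
    q=proj(n,W).reshape(321,321,2).astype(np.float32)
    return cv2.remap(img,q,None,cv2.INTER_CUBIC)
E
python3 - <<'E'
from dial import *
o=np.hstack([rect(cv2.imread("pics/scene0.png"),"scene"),rect(cv2.imread("pics/top0.png"),"top")])
cv2.imwrite("pics/dial0.png",o)
E
```

```text
(no output)
```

View pics/dial0.png

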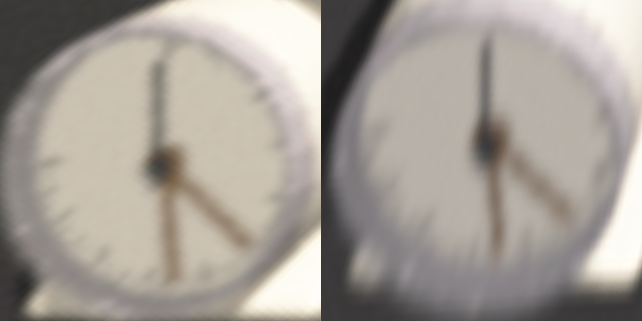

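Rectified, the hand points straight up (reading 0). The prongs lie at about 135° and 177° clockwise, so the fork middle is about 156° = 2.72 rad, or roughly 0.58 kg (0.51 to 0.645). First I'll go to the lock with the fingers shut.

jog_arm([
  [[1,-1,-1,0,0,0,-0.81],[1,-1,-1,0,0,0,-0.81],[1,-1,-1,0,0,0,-0.81],[1,-1,-1,0,0,0,-0.8],[1,-1,-1,0,0,0,0],[1,-1,-1,0,0,0,0],[1,-1,-1,0,0,0,0],[1,-1,-1,0,0,0,0]],
], grip_force=40)

```text
time_s: 1.15
tool_pos: [0.3847, 0.3702, 0.2312]
orientation: [0.0, 1.0, -0.0, -0.0]
wrist_force: [-0.0, 0.7, -0.0]
grip_width: -0.0
finger_force: 0.0
```

jog_arm([
  [[1,0,-1,0,0,0,0],[1,0,-1,0,0,0,0],[1,0,-1,0,0,0,0],[1,0,-1,0,0,0,0],[1,0,-1,0,0,0,0],[1,0,-1,0,0,0,0],[1,0,-1,0,0,0,0],[1,0,-1,0,0,0,0]],
])

```text
time_s: 2.15
tool_pos: [0.3838, 0.1696, 0.2314]
orientation: [0.0, 1.0, 0.0, 0.0]
wrist_force: [0.5, -0.1, -0.0]
grip_width: 0.0002
finger_force: 0.0
```

jog_arm([
  [[1,0,-1,0,0,0,0],[1,0,-1,0,0,0,0],[1,0,-1,0,0,0,0],[1,0,-1,0,0,0,0],[1,0,-1,0,0,0,0],[1,0,-1,0,0,0,0],[1,0,-1,0,0,0,0],[1,0,-1,0,0,0,0]],
])

```text
time_s: 3.15
tool_pos: [0.3834, -0.0302, 0.2312]
orientation: [0.0, 1.0, 0.0, 0.0]
wrist_force: [0.6, 0.4, -0.3]
grip_width: -0.0002
finger_force: 0.0
```

jog_arm([
  [[1,0,-1,0,0,0,0],[1,0,-1,0,0,0,0],[1,0,-1,0,0,0,0],[1,0,-1,0,0,0,0],[1,0,-1,0,0,0,0],[1,0,-1,0,0,0,0],[1,0,-1,0,0,0,0],[1,0,-1,0,0,0,0]],
])

```text
time_s: 4.15
tool_pos: [0.383, -0.23, 0.2312]
orientation: [0.0, 1.0, 0.0, 0.0]
wrist_force: [-0.1, -0.3, 0.1]
grip_width: -0.0002
finger_force: 0.0
```

jog_arm([
  [[1,-0.14,-0.92,0,0,0,0],[1,-0.14,-0.92,0,0,0,0],[1,-0.14,-0.92,0,0,0,0],[1,-0.14,-0.92,0,0,0,0],[1,-0.14,-0.92,0,0,0,0],[1,-0.14,-0.92,0,0,0,0],[1,0,0,1,0,0,0],[1,0,0,1,0,0,0]],
])

```text
time_s: 5.15
tool_pos: [0.4039, -0.3674, 0.1806]
orientation: [0.001, 1.0, 0.0, 0.0]
wrist_force: [0.2, 1.2, 0.0]
grip_width: 0.0002
finger_force: 0.0
```

jog_arm([
  [[1,0,0,1,0,0,0],[1,0,0,1,0,0,0],[1,0,0,1,0,0,0],[1,0,0,1,0,0,0],[1,0,0,1,0,0,0],[1,0,0,0.25,0,0,0],[1,0,0.3,0,0,0,0],[1,0,0.3,0,0,0,0]],
])

```text
time_s: 6.15
tool_pos: [0.405, -0.3517, 0.0509]
orientation: [0.0, 1.0, -0.0, 0.001]
wrist_force: [-1.4, -2.3, -0.4]
grip_width: 0.0003
finger_force: 1.1
```

jog_arm([
  [[1,0,0.3,0,0,0,0],[1,0,0.3,0,0,0,0],[1,0,0.3,0,0,0,0],[1,0,0.3,0,0,0,0],[1,0,0.2,0,0,0,0],[1,0,0.2,0,0,0,0],[1,0,0,0,0,0,0],[1,0,0,0,0,0,0]],
])

```text
time_s: 7.15
tool_pos: [0.4049, -0.313, 0.0502]
orientation: [0.001, 1.0, -0.001, 0.001]
wrist_force: [1.9, -6.6, -2.5]
grip_width: -0.0001
finger_force: 3.7
```

jog_arm([
  [[1,0,0.1,0,0,0,0],[1,0,0.1,0,0,0,0],[1,0,0,0,0,0,0],[1,0,0,0,0,0,0],[1,0,0,0,0,0,0],[1,0,0,0,0,0,0],[1,0,0,0,0,0,0],[1,0,0,0,0,0,0]],
])

```text
time_s: 8.15
tool_pos: [0.4048, -0.3121, 0.0507]
orientation: [0.002, 1.0, -0.005, 0.001]
wrist_force: [5.6, -25.0, -16.0]
grip_width: 0.0
finger_force: 12.3
```

jog_arm([
  [[1,0,-0.6,0,0,0,0],[1,0,-0.3,-0.5,0,0,0],[1,0,0,-1,0,0,0],[1,0,0,-1,0,0,0],[1,0,0,-1,0,0,0],[0.5,0,0,-1,0,0,0],[0.5,0,1,-1,0,0,0],[0.5,0,1,-1,0,0,0]],
])

```text
time_s: 9.15
tool_pos: [0.4042, -0.2787, 0.2135]
orientation: [0.001, 1.0, 0.0, -0.0]
wrist_force: [0.5, 0.1, 1.2]
grip_width: 0.043
finger_force: 0.0
```

Run:
```python
from bars import *
p,d=camera("top");t=p[:,:,::-1].copy();cv2.imwrite("pics/top1.png",t)
p,_=camera("scene");cv2.imwrite("pics/scene1.png",p[:,:,::-1])
s=state();print(s["time_s"],s["tool_pos"])
for lo in (135,150):bars(t,lo);print()
a=cv2.imread("pics/top0.png")[225:270,325:415];b=t[225:270,325:415]
a2=cv2.imread("pics/scene0.png")[90:150,210:270];b2=p[90:150,210:270,::-1]
f=lambda i,k:cv2.resize(i,None,fx=k,fy=k,interpolation=3)
o=np.zeros((520,760,3),np.uint8);o[:180,:360]=f(a,4);o[:180,380:740]=f(b,4);o[200:500,:300]=f(a2,5);o[200:500,380:680]=f(b2,5)
cv2.imwrite("pics/lock.png",o)
```

```text
9.25 [ 0.40594967 -0.27745317  0.21484995]
[567.   2.  -0. 278. 259.]
[671. -84.  15.  94.  63.]
[690.  90.  23.  60.  21.]

[449.  74.   8.  45.  24.]
[457.  -9. -13.  62.  27.]
[545. -67.   2.  62.  21.]
[552.  71. -14.  61.  23.]
[591. -19.  46.  43.  18.]
[658.  11. -16.  91.  26.]
[667. -69.  15.  89.  27.]
[700. -88.  55.  34.  25.]
```

View pics/lock.png

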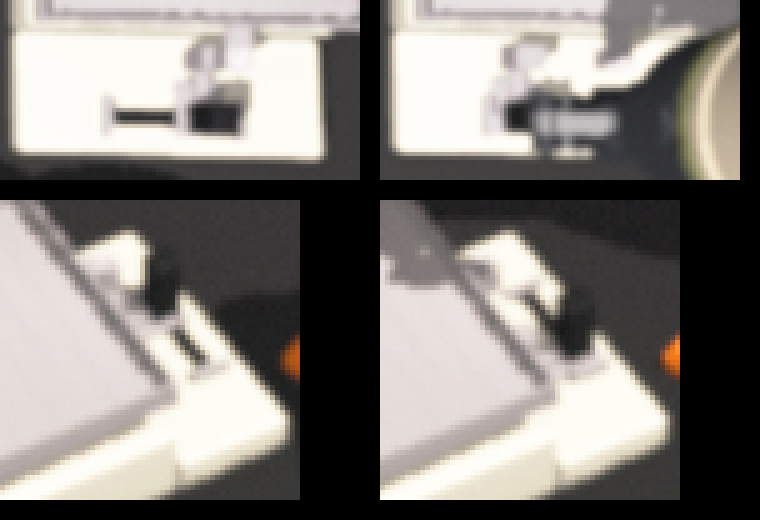

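The right-hand views show the fin at the far end of its slot (scene crop 575,320), with the slot empty behind it. I'll re-check it once the arm is clear. Next is the long bar at (667,-69) mm, yaw 15°.

jog_arm([
  [[0.3,-1,1,0,0,0,0],[0.3,-1,1,0,0,0,0],[0.3,-1,1,0,0,0,0],[0.3,-1,1,0,0,0,0],[0.3,-1,1,0,0,0,0],[0.3,-1,1,0,0,0,0],[0.3,-1,1,0,0,0,0],[0.3,-1,1,0,0,0,0]],
], grip_force=40)

```text
time_s: 10.25
tool_pos: [0.6053, -0.0791, 0.2119]
orientation: [0.0, 1.0, 0.0, -0.001]
wrist_force: [-0.2, -0.1, -0.5]
grip_width: 0.0597
finger_force: 0.0
```

jog_arm([
  [[0.3,-0.82,0.11,0,0,0,0],[0.3,-0.82,0.11,0,0,0,0],[0.3,-0.82,0.11,0,0,0,0],[0.3,0,0,1,0,0,-0.5],[0.3,0,0,1,0,0,-0.5],[0.3,0,0,1,0,0,-0.5],[0.3,0,0,1,0,0,-0.5],[0.3,0,0,1,0,0,-0.5]],
])

```text
time_s: 11.25
tool_pos: [0.6658, -0.0718, 0.086]
orientation: [-0.131, 0.991, 0.0, -0.001]
wrist_force: [-0.4, -1.1, -0.3]
grip_width: 0.0597
finger_force: 0.0
```

Run:
```python
from bars import *
s=state();print(s["tool_pos"],s["grip_width"])
p,d=camera("wrist");cv2.imwrite("pics/w1.png",p[:,:,::-1]);cv2.imwrite("pics/w1.png",p[:,:,::-1])
for P in ([.667,-.069,.016],): print(proj("wrist",P,s))
t=camera("top")[0][:,:,::-1].copy();cv2.imwrite("pics/top2.png",t);bars(t)
P=pts3d("top",camera("top")[1]);Z=P[...,2]
k=(Z>.06)&(Z<.085)&(abs(P[...,0]-.404)<.03)&(P[...,1]<-.22)&(P[...,1]>-.4)
q=P[k];print("fin",len(q),q.min(0),q.max(0))
```

```text
[ 0.66584459 -0.0718253   0.08596297] 0.05973781255141244
[[263.05587464 209.31220691]]
[585.   7. -18. 372. 194.]
fin 87 [ 0.39426037 -0.32715334  0.06013657] [ 0.43300515 -0.27966283  0.08092002]
```

View pics/w1.png

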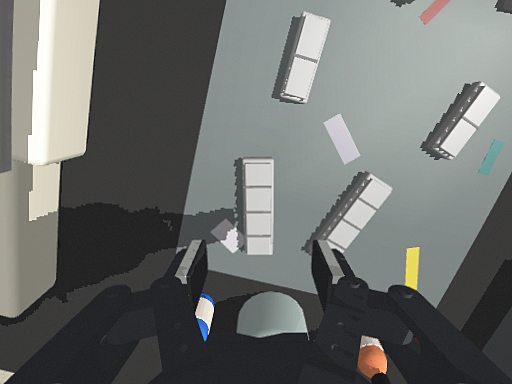

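The wrist view shows the long bar at (259,205), centred between the open fingers and aligned with them. I'll descend and grip.

jog_arm([
  [[0.3,0,0,0.9,0,0,0],[0.3,0,0,0.9,0,0,0],[0.3,0,0,0.8,0,0,0],[0.3,0,0,0.6,0,0,0],[0.3,0,0,0.1,0,0,0],[1,0,0,0,0,0,0],[1,0,0,0,0,0,0],[1,0,0,0,0,0,0]],
])

```text
time_s: 12.4
tool_pos: [0.6671, -0.0713, 0.0061]
orientation: [-0.13, 0.991, -0.0, 0.001]
wrist_force: [-0.3, 0.0, 4.8]
grip_width: 0.0241
finger_force: 39.8
```

jog_arm([
  [[1,0,0,-1,0,0,0.5],[1,0,0,-1,0,0,0.5],[1,0,0,-1,0,0,0.5],[1,0,0,-1,0,0,0.5],[1,0,0,-1,0,0,0.5],[1,0,0,-1,0,0,0],[1,1,-1,0,0,0,0],[1,1,-1,0,0,0,0]],
])

```text
time_s: 13.4
tool_pos: [0.6157, -0.1216, 0.1552]
orientation: [-0.0, 1.0, 0.0, 0.0]
wrist_force: [0.1, -1.0, -2.3]
grip_width: 0.0244
finger_force: 39.7
```

jog_arm([
  [[1,0.9,-1,0,0,0,0],[1,0.9,-1,0,0,0,0],[1,0.9,-1,0,0,0,0],[1,0.9,-1,0,0,0,0],[1,0.8,-1,0,0,0,0],[1,0,-1,0,0,0,0],[1,0,-1,0,0,0,0],[1,0,-1,0,0,0,0]],
])

```text
time_s: 14.4
tool_pos: [0.5061, -0.3216, 0.1551]
orientation: [0.0, 1.0, 0.0, 0.0]
wrist_force: [-0.4, 0.3, -1.6]
grip_width: 0.0247
finger_force: 39.8
```

jog_arm([
  [[1,0,-0.75,0,0,0,0],[1,0,-0.75,0,0,0,0],[1,0,0,0.8,0,0,0],[1,0,0,0.8,0,0,0],[1,0,0,0.4,0,0,0],[1,0,0,0.2,0,0,0],[1,0,0,0,0,0,0],[1,0,0,0,0,0,0]],
])

```text
time_s: 15.4
tool_pos: [0.5065, -0.3588, 0.1006]
orientation: [0.0, 1.0, -0.0, 0.0]
wrist_force: [0.1, -0.6, -1.4]
grip_width: 0.0246
finger_force: 39.8
```

Run:
```python
from bars import *
s=state();print(s["tool_pos"],s["grip_width"],s["wrist_force"])
p=camera("wrist")[0];cv2.imwrite("pics/w2.png",p[:,:,::-1])
```

```text
[ 0.50649053 -0.3587502   0.10057816] 0.024645145180792295 [ 0.13931958 -0.5621981  -1.35367068]
```

View pics/w2.png

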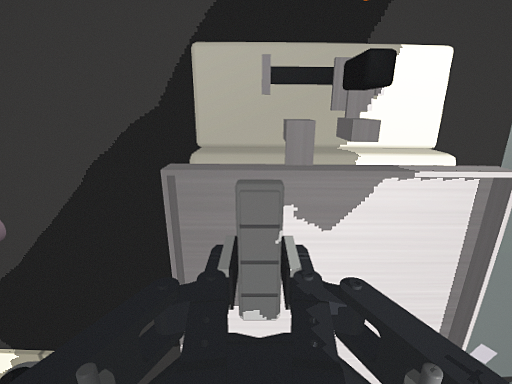

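The wrist view shows the bar held level above the pan at (260,250). The lock fin is at (370,68), at the far end of its slot. I'll lower the bar and release it gently.

jog_arm([
  [[1,0,0,0.1,0,0,0],[1,0,0,0.1,0,0,0],[1,0,0,0.1,0,0,0],[1,0,0,0.08,0,0,0],[1,0,0,0,0,0,0],[0.6,0,0,0,0,0,0],[0.55,0,0,0,0,0,0],[0.55,0,0,-0.8,0,0,0]],
])

```text
time_s: 16.45
tool_pos: [0.5055, -0.3581, 0.1102]
orientation: [0.0, 1.0, 0.001, -0.001]
wrist_force: [0.3, 0.7, 0.5]
grip_width: 0.0385
finger_force: 0.0
```

jog_arm([
  [[0.55,0,0,-1,0,0,0],[0.3,-0.6,1,-1,0,0,0],[0.3,-0.6,1,-1,0,0,0],[0.3,-0.6,1,0,0,0,0],[0.3,-0.6,1,0,0,0,0],[0.3,-0.6,1,0,0,0,0],[0.3,-0.6,1,0,0,0,0],[0.3,-0.6,1,0,0,0,0]],
])

```text
time_s: 17.45
tool_pos: [0.6119, -0.1831, 0.1872]
orientation: [0.0, 1.0, -0.0, 0.001]
wrist_force: [0.1, -0.7, 0.2]
grip_width: 0.0599
finger_force: 0.0
```

```bash
cat >> dial.py <<'E'
def darkest(n,pic,base,r0=.022,r1=.05,key="dark"):
    g=rect(pic,n).astype(float).sum(2)
    b=rect(base,n).astype(float).sum(2)
    pol=lambda a:cv2.warpPolar(a.astype(np.float32),(100,720),(160,160),100,cv2.WARP_POLAR_LINEAR)
    A=pol(g)[:,int(r0*2000/160*160/100*1):int(r1*2000/160*160/100)] # px radius
    return A
def hand(n,pic,base):
    """polar difference; centre = hand pivot found in base picture; returns angle rad clockwise from up"""
    cen={"scene":(160,167),"top":(164,147)}[n]
    f=lambda a:cv2.warpPolar(rect(a,n).astype(np.float32).mean(2),(100,720),cen,100,cv2.WARP_POLAR_LINEAR)[:,30:85].mean(1)
    d=f(base)-f(pic); d=cv2.GaussianBlur(np.r_[d,d,d].reshape(-1,1),(1,9),2)[720:1440,0]
    i=int(np.argmax(d)); return ((i/2+90)%360)*np.pi/180, d[i]
E
python3 - <<'E'
from bars import *
from dial import hand
s=state();print(s["time_s"],s["tool_pos"])
for n in("scene","top"):
    p=camera(n)[0][:,:,::-1].copy();cv2.imwrite(f"pics/{n}3.png",p)
    print(n,hand(n,p,cv2.imread(f"pics/{n}0.png")))
bars(p)
E
```

```text
17.45 [ 0.61194352 -0.18308719  0.18720006]
scene (0.8377580409572781, np.float32(58.815952))
top (5.1487212933832724, np.float32(-27.565462))
[448.  73.   8.  43.  22.]
[456.  -9. -12.  61.  26.]
[545. -67.   1.  62.  20.]
[553.  71. -14.  59.  22.]
[ 496. -118.  -27.  188.   77.]
[591. -19.  46.  40.  16.]
[658.  10. -16.  89.  24.]
[700. -88.  56.  33.  23.]
```

jog_arm([
  [[0.3,-0.23,0.965,0.3,0,0,0],[0.3,-0.23,0.965,0.3,0,0,0],[0.3,-0.23,0.965,0.3,0,0,0],[0.3,-0.23,0.965,0.3,0,0,0],[0.3,-0.23,0.965,0.3,0,0,0],[0.3,-0.23,0.965,0.3,0,0,0],[0.3,-0.23,0.965,0.3,0,0,0],[0.3,-0.23,0.965,0.3,0,0,0]],
])

```text
time_s: 18.55
tool_pos: [0.6577, 0.0109, 0.125]
orientation: [0.0, 1.0, 0.0, -0.0]
wrist_force: [0.4, -0.8, -0.3]
grip_width: 0.06
finger_force: 0.0
```

jog_arm([
  [[0.3,0,0,0.8,0,0,0.54],[0.3,0,0,0.8,0,0,0.54],[0.3,0,0,0.8,0,0,0.54],[0.3,0,0,0.8,0,0,0.54],[0.3,0,0,0.8,0,0,0.54],[0.3,0,0,0.7,0,0,0],[0.3,0,0,0.1,0,0,0],[1,0,0,0,0,0,0]],
])

```text
time_s: 19.55
tool_pos: [0.6577, 0.0093, 0.0059]
orientation: [0.141, 0.99, 0.0, 0.0]
wrist_force: [-0.5, -0.3, 0.3]
grip_width: 0.0429
finger_force: 0.0
```

jog_arm([
  [[1,0,0,0,0,0,0],[1,0,0,0,0,0,0],[1,0,0,-1,0,0,-0.54],[1,0,0,-1,0,0,-0.54],[1,0,0,-1,0,0,-0.54],[1,0,0,-1,0,0,-0.54],[1,0,0,-1,0,0,-0.54],[1,0,0,-1,0,0,0]],
])

```text
time_s: 20.55
tool_pos: [0.6575, 0.0089, 0.1585]
orientation: [-0.001, 1.0, 0.0, 0.001]
wrist_force: [0.2, 0.8, -2.6]
grip_width: 0.0246
finger_force: 39.8
```

jog_arm([
  [[1,0.75,-1,0,0,0,0],[1,0.75,-1,0,0,0,0],[1,0.75,-1,0,0,0,0],[1,0.75,-1,0,0,0,0],[1,0.75,-1,0,0,0,0],[1,0.75,-1,0,0,0,0],[1,0.75,-1,0,0,0,0],[1,0.75,-1,0,0,0,0]],
])

```text
time_s: 21.55
tool_pos: [0.5067, -0.1919, 0.1572]
orientation: [-0.001, 1.0, 0.0, 0.001]
wrist_force: [-0.8, 0.6, -1.8]
grip_width: 0.0242
finger_force: 39.8
```

jog_arm([
  [[1,0,-0.98,0,0,0,0],[1,0,-0.98,0,0,0,0],[1,0,-1,0,0,0,0],[1,0,0,0.7,0,0,0],[1,0,0,0.7,0,0,0],[1,0,0,0.5,0,0,0],[1,0,0,0.3,0,0,0],[1,0,0,0.1,0,0,0]],
])

```text
time_s: 22.55
tool_pos: [0.5072, -0.2643, 0.0976]
orientation: [-0.0, 1.0, 0.0, -0.0]
wrist_force: [-0.5, 0.2, -1.9]
grip_width: 0.0242
finger_force: 39.8
```

jog_arm([
  [[1,0,0,0.1,0,0,0],[1,0,0,0.1,0,0,0],[1,0,0,0.1,0,0,0],[1,0,0,0.1,0,0,0],[1,0,0,0,0,0,0],[0.6,0,0,0,0,0,0],[0.55,0,0,0,0,0,0],[0.55,0,0,-0.8,0,0,0]],
])

```text
time_s: 23.55
tool_pos: [0.5065, -0.2643, 0.1078]
orientation: [0.0, 1.0, 0.0, -0.001]
wrist_force: [0.1, -0.6, -0.1]
grip_width: 0.0381
finger_force: 0.0
```

jog_arm([
  [[0.55,0,0,-1,0,0,0],[0.5,-0.2,1,-1,0,0,0],[0.5,-0.2,1,0,0,0,0],[0.5,-0.2,1,0,0,0,0],[0.4,-0.2,1,0,0,0,0],[0.4,-0.2,1,0,0,0,0],[0.4,-0.2,1,0,0,0,0],[0.4,-0.2,1,0,0,0,0]],
])

```text
time_s: 24.55
tool_pos: [0.5428, -0.0891, 0.1595]
orientation: [0.0, 1.0, 0.0, 0.001]
wrist_force: [0.1, -0.3, 1.2]
grip_width: 0.0515
finger_force: 0.0
```

```bash
cat > look.py <<'E'
import sys
from bars import *
from dial import *
i=sys.argv[1]
s=state();print(s["time_s"],s["tool_pos"])
for n in("scene","top"):
    p=camera(n)[0][:,:,::-1].copy();cv2.imwrite(f"pics/{n}{i}.png",p)
    print(n,hand(n,p,cv2.imread(f"pics/{n}0.png")))
bars(p)
E
python3 look.py 4
python3 - <<'E'
from dial import *
i=4
o=np.hstack([rect(cv2.imread(f"pics/scene3.png"),"scene"),rect(cv2.imread(f"pics/scene{i}.png"),"scene")])
t=cv2.resize(cv2.imread(f"pics/top{i}.png")[140:270,320:425],(210,260))
o2=np.zeros((270,642,3),np.uint8);o2[:260,:210]=t
cv2.imwrite("pics/dial4.png",np.vstack([o,o2]))
E
```

```text
24.55 [ 0.54278358 -0.08907074  0.15953302]
scene (1.7627825445142729, np.float32(55.94761))
top (1.7889624832941877, np.float32(36.737843))
[449.  74.   7.  45.  25.]
[552.  71. -14.  62.  24.]
[583. -53.   0. 309. 149.]
```

View pics/dial4.png

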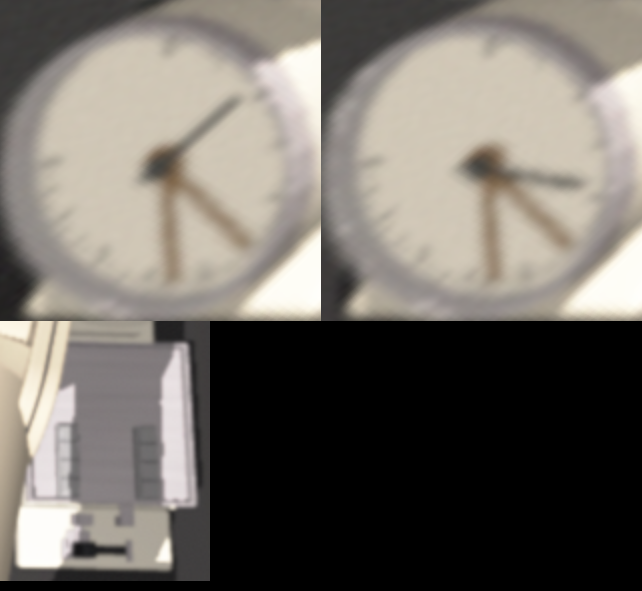

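The hand now reads about 1.77 rad (right dial, just past 3 o'clock) and the prongs are unchanged. A third long bar adds 0.81 to 1.07 rad, which lands well inside the fork. I'll locate that bar exactly.

Run:
```python
from bars import *
s=state()
t=cv2.imread("pics/top0.png")
print(cast("top",[[246.3,236],[215.5,236.5]],.013))
p,d=camera("wrist");P=pts3d("wrist",d,s)
m=((P[...,2]>.008)&(P[...,2]<.02)).astype(np.uint8)
n,l,st,_=cv2.connectedComponentsWithStats(m)
for k in range(1,n):
    if st[k,4]<150: continue
    q=(P[l==k][:,:2]*1000).astype(np.float32);b=cv2.boxPoints(cv2.minAreaRect(q));e=sorted([b[1]-b[0],b[2]-b[1]],key=np.linalg.norm)
    print("w",b.mean(0),np.linalg.norm(e[1]),np.linalg.norm(e[0]),(np.degrees(np.arctan2(e[1][1],e[1][0]))+90)%180-90)
T=pts3d("top",np.load("top_d0.npy"))
m=((T[...,2]>.008)&(T[...,2]<.02)&(abs(T[...,1])<.13)&(T[...,0]<.72)&(T[...,0]>.38)).astype(np.uint8)
n,l,st,_=cv2.connectedComponentsWithStats(m)
for k in range(1,n):
    if st[k,4]<60: continue
    q=(T[l==k][:,:2]*1000).astype(np.float32);b=cv2.boxPoints(cv2.minAreaRect(q));e=sorted([b[1]-b[0],b[2]-b[1]],key=np.linalg.norm)
    print("t",b.mean(0),np.linalg.norm(e[1]),np.linalg.norm(e[0]),(np.degrees(np.arctan2(e[1][1],e[1][0]))+90)%180-90)
```

```text
[[ 0.44294564 -0.00973718  0.013     ]
 [ 0.44014402  0.06869003  0.013     ]]
w [ 522.8904  -221.35335] 276.00525 5.258567 -0.42352295
w [445.00482   -9.556736] 88.13216 26.92679 -12.892448
w [441.2936   68.05938] 60.808178 22.408474 7.991493
w [547.1121  -69.80334] 58.790142 22.093256 0.22907257
w [555.56256  66.62458] 59.12726 22.853426 -14.673851
w [696.2834  216.28197] 173.53812 13.019496 -4.3479004
t [666.5001  -70.55246] 87.380295 26.016722 15.209
t [657.2553     9.575325] 86.675064 25.3742 -16.806183
t [553.41254  68.58794] 59.231808 21.765846 -15.422707
t [545.1782   -68.031525] 58.663807 18.520834 0.5714035
t [442.46875    -7.8697395] 87.50577 25.47948 -12.850822
t [438.72974  70.64711] 59.687572 21.799778 9.136566
```

jog_arm([
  [[0.3,0.99,0.8,0,0,0,0],[0.3,0.99,0.8,0,0,0,0],[0.3,0.99,0.8,0,0,0,0],[0.3,0.99,0.8,0,0,0,0],[0.3,0,0,0.8,0,0,0.54],[0.3,0,0,0.8,0,0,0.54],[0.3,0,0,0.8,0,0,0.54],[0.3,0,0,0.8,0,0,0.54]],
])

```text
time_s: 25.7
tool_pos: [0.4437, -0.0107, 0.0782]
orientation: [0.115, 0.993, 0.0, 0.0]
wrist_force: [0.1, 0.2, -0.6]
grip_width: 0.0597
finger_force: 0.0
```

jog_arm([
  [[0.3,0,0,0.8,0,0,0],[0.3,0,0,0.8,0,0,0],[0.3,0,0,0.8,0,0,0],[0.3,0,0,0.55,0,0,0],[0.3,0,0,0,0,0,0],[1,0,0,0,0,0,0],[1,0,0,0,0,0,0],[1,0,0,0,0,0,0]],
])

```text
time_s: 26.7
tool_pos: [0.444, -0.0096, 0.0052]
orientation: [0.113, 0.994, 0.0, 0.001]
wrist_force: [-1.8, -0.4, 9.2]
grip_width: 0.0245
finger_force: 38.9
```

jog_arm([
  [[1,0,0,-1,0,0,-0.54],[1,0,0,-1,0,0,-0.54],[1,0,0,-1,0,0,-0.54],[1,0,0,-1,0,0,-0.54],[1,0,0,-1,0,0,0],[1,0,0,-1,0,0,0],[1,-1,-1,0,0,0,0],[1,-1,-1,0,0,0,0]],
])

```text
time_s: 27.7
tool_pos: [0.4942, -0.0597, 0.1553]
orientation: [-0.0, 1.0, 0.001, 0.001]
wrist_force: [-0.6, 0.5, -1.2]
grip_width: 0.0246
finger_force: 40.7
```

jog_arm([
  [[1,-0.54,-1,0,0,0,0],[1,-0.54,-1,0,0,0,0],[1,-0.54,-1,0,0,0,0],[1,-0.54,-1,0,0,0,0],[1,-0.54,-1,0,0,0,0],[1,-0.54,-1,0,0,0,0],[1,-0.54,-1,0,0,0,0],[1,-0.54,-1,0,0,0,0]],
])

```text
time_s: 28.7
tool_pos: [0.6015, -0.2602, 0.1544]
orientation: [0.0, 1.0, 0.0, -0.0]
wrist_force: [-0.6, 0.2, -1.4]
grip_width: 0.0247
finger_force: 40.7
```

jog_arm([
  [[1,0,-1,0,0,0,0],[1,0,-1,0,0,0,0],[1,0,-0.14,0.4,0,0,0],[1,0,0,0.7,0,0,0],[1,0,0,0.6,0,0,0],[1,0,0,0.5,0,0,0],[1,0,0,0.2,0,0,0],[1,0,0,0.1,0,0,0]],
])

```text
time_s: 29.7
tool_pos: [0.6013, -0.3131, 0.0916]
orientation: [0.0, 1.0, -0.0, -0.0]
wrist_force: [-0.8, 0.1, -1.5]
grip_width: 0.0243
finger_force: 40.7
```

jog_arm([
  [[1,0,0,0.1,0,0,0],[1,0,0,0.1,0,0,0],[1,0,0,0.1,0,0,0],[1,0,0,0.07,0,0,0],[1,0,0,0,0,0,0],[0.6,0,0,0,0,0,0],[0.55,0,0,0,0,0,0],[0.55,0,0,-0.8,0,0,0]],
])

```text
time_s: 30.7
tool_pos: [0.6005, -0.3126, 0.102]
orientation: [0.0, 1.0, 0.001, -0.001]
wrist_force: [-0.1, 0.2, -0.2]
grip_width: 0.0386
finger_force: 0.0
```

jog_arm([
  [[0.55,0,0,-1,0,0,0],[0.5,0.2,1,-1,0,0,0],[0.5,0.2,1,-1,0,0,0],[0.5,0.2,1,0,0,0,0],[0.4,0.2,1,0,0,0,0],[0.4,0.2,1,0,0,0,0],[0.4,0.2,1,0,0,0,0],[0.4,0.2,1,0,0,0,0]],
])

```text
time_s: 31.7
tool_pos: [0.5664, -0.1377, 0.179]
orientation: [0.001, 1.0, 0.0, 0.001]
wrist_force: [0.2, 0.0, 0.4]
grip_width: 0.0515
finger_force: 0.0
```

```bash
cat > wr.py <<'E'
from bars import *
s=state()
p,d=camera("wrist");P=pts3d("wrist",d,s)
m=((P[...,2]>.007)&(P[...,2]<.02)&(abs(P[...,1])<.2)).astype(np.uint8)
n,l,st,_=cv2.connectedComponentsWithStats(m)
for k in range(1,n):
    if st[k,4]<150: continue
    q=(P[l==k][:,:2]*1000).astype(np.float32);b=cv2.boxPoints(cv2.minAreaRect(q));e=sorted([b[1]-b[0],b[2]-b[1]],key=np.linalg.norm)
    print("w",b.mean(0),np.linalg.norm(e[1]),np.linalg.norm(e[0]),(np.degrees(np.arctan2(e[1][1],e[1][0]))+90)%180-90)
E
python3 look.py 5;python3 wr.py
python3 - <<'E'
from dial import *
o=np.hstack([rect(cv2.imread(f"pics/scene5.png"),"scene"),rect(cv2.imread(f"pics/top5.png"),"top")])
t=cv2.resize(cv2.imread("pics/top5.png")[140:270,320:425],(210,260))
o2=np.zeros((270,642,3),np.uint8);o2[:260,:210]=t
cv2.imwrite("pics/dial5.png",np.vstack([o,o2]))
E
```

```text
31.7 [ 0.56635233 -0.13768061  0.17900565]
scene (2.6092672317315224, np.float32(50.18253))
top (5.777039824101231, np.float32(-28.485287))
[449.  74.   8.  45.  24.]
[553.  71. -14.  61.  23.]
[591. -19.  46.  42.  18.]
[552. -74.   0. 247. 108.]
[700. -88.  56.  34.  25.]
w [441.358     67.959045] 60.425056 23.330057 8.204681
w [547.37134 -70.88382] 58.96351 22.5504 0.33127594
w [555.4589   65.97162] 60.66597 22.67046 -13.660629
```

View pics/dial5.png

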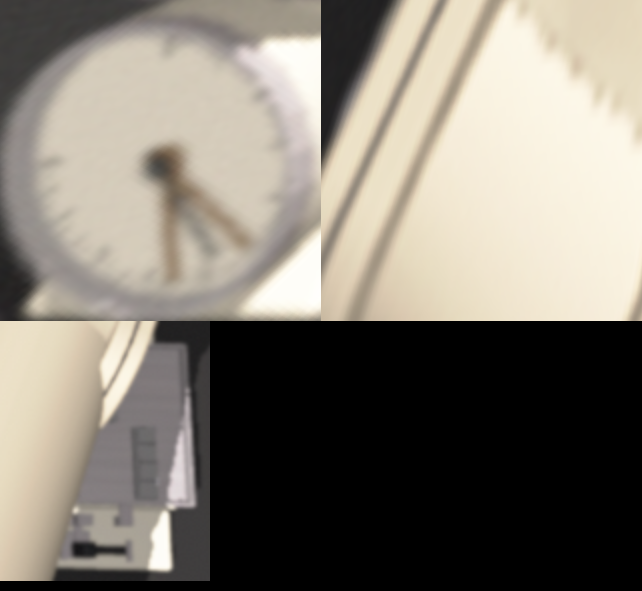

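The hand tip at (210,250) sits midway between the prongs, so the weighing is right. Now the three short bars go to the drawer, starting with the one at (547,-71).

jog_arm([
  [[0.4,0.25,0.89,0,0,0,0],[0.4,0.25,0.89,0,0,0,0],[0.4,0.25,0.89,0,0,0,0],[0.4,0,0,1,0,0,0],[0.4,0,0,1,0,0,0],[0.4,0,0,1,0,0,0],[0.4,0,0,1,0,0,0],[0.4,0,0,1,0,0,0]],
])

```text
time_s: 32.85
tool_pos: [0.5481, -0.0728, 0.0526]
orientation: [0.001, 1.0, -0.0, 0.001]
wrist_force: [0.9, -0.4, 0.3]
grip_width: 0.051
finger_force: 0.0
```

jog_arm([
  [[0.4,0,0,0.8,0,0,0],[0.4,0,0,0.8,0,0,0],[0.4,0,0,0.35,0,0,0],[1,0,0,0,0,0,0],[1,0,0,0,0,0,0],[1,0,0,0,0,0,0],[1,0,0,-1,0,0,0],[1,0,0,-1,0,0,0]],
])

```text
time_s: 33.85
tool_pos: [0.5475, -0.0713, 0.0546]
orientation: [0.0, 1.0, 0.0, -0.0]
wrist_force: [-0.4, 0.8, -0.6]
grip_width: 0.0205
finger_force: 39.4
```

jog_arm([
  [[1,0,0,-1,0,0,0],[1,0,1,-1,0,0,0],[1,0.3,1,0,0,0,0],[1,0.3,1,0,0,0,0],[1,0.3,1,0,0,0,0],[1,0.3,1,0,0,0,0],[1,0.3,1,0,0,0,0],[1,0.3,1,0,0,0,0]],
])

```text
time_s: 34.85
tool_pos: [0.5024, 0.1046, 0.1041]
orientation: [0.0, 1.0, 0.0, 0.0]
wrist_force: [0.1, -0.3, -1.4]
grip_width: 0.0203
finger_force: 39.4
```

jog_arm([
  [[1,0,1,0,0,0,0],[1,0,1,0,0,0,0],[1,0,1,0,0,0,0],[1,0,1,0,0,0,0],[1,0,1,0,0,0,0],[1,0,1,0,0,0,0],[1,0,1,0,0,0,0],[1,0,0,0.5,0,0,0]],
])

```text
time_s: 35.85
tool_pos: [0.5029, 0.2818, 0.0914]
orientation: [-0.001, 1.0, 0.001, 0.001]
wrist_force: [-1.1, -0.9, -1.0]
grip_width: 0.0203
finger_force: 39.4
```

jog_arm([
  [[1,0,0,0.8,0,0,0],[1,0,0,0.8,0,0,0],[1,0,0,0.8,0,0,0],[1,0,0,0.3,0,0,0],[1,0,0,0.2,0,0,0],[1,0,0,0,0,0,0],[0.6,0,0,0,0,0,0],[0.55,0,0,0,0,0,0]],
])

```text
time_s: 36.85
tool_pos: [0.5031, 0.2789, 0.0194]
orientation: [0.0, 1.0, 0.0, 0.0]
wrist_force: [0.4, -0.4, 0.0]
grip_width: 0.0384
finger_force: 0.0
```

jog_arm([
  [[0.55,0,0,-1,0,0,0],[0.55,0,0,-1,0,0,0],[0.5,0,0,-1,0,0,0],[0.4,0,-1,-1,0,0,0],[0.4,0,-1,0,0,0,0],[0.4,0,-1,0,0,0,0],[0.4,0,-1,0,0,0,0],[0.4,0,-1,0,0,0,0]],
])

```text
time_s: 37.85
tool_pos: [0.5024, 0.1518, 0.1184]
orientation: [0.0, 1.0, -0.0, -0.0]
wrist_force: [0.2, 0.1, 0.0]
grip_width: 0.051
finger_force: 0.0
```

```bash
python3 -c "
from h import *;print(state()['tool_pos'])"; python3 wr.py
```

```text
[0.50243124 0.15181312 0.11836462]
w [350.93155 123.36807] 26.646297 24.838562 -81.19953
w [441.12457  68.90776] 60.59994 22.741804 8.340645
w [555.3219    67.498505] 58.203346 22.50345 -15.594925
```

jog_arm([
  [[0.4,-0.53,-0.84,0,0,0,0],[0.4,-0.53,-0.84,0,0,0,0],[0.4,-0.53,-0.84,0,0,0,0],[0.4,-0.53,-0.84,0,0,0,0],[0.4,0,0,0.8,0,0,0.6],[0.4,0,0,0.8,0,0,0.6],[0.4,0,0,0.8,0,0,0.6],[0.4,0,0,0.8,0,0,0.6]],
])

```text
time_s: 38.9
tool_pos: [0.5553, 0.0699, 0.0373]
orientation: [0.127, 0.992, -0.0, -0.0]
wrist_force: [-0.0, -0.2, 0.1]
grip_width: 0.0515
finger_force: 0.0
```

jog_arm([
  [[0.4,0,0,0.8,0,0,0],[0.4,0,0,0.5,0,0,0],[0.4,0,0,0,0,0,0],[1,0,0,0,0,0,0],[1,0,0,0,0,0,0],[1,0,0,0,0,0,0],[1,0,0,-1,0,0,-0.8],[1,0,0,-1,0,0,-0.8]],
])

```text
time_s: 39.9
tool_pos: [0.5555, 0.0696, 0.0569]
orientation: [0.041, 0.999, -0.0, -0.0]
wrist_force: [0.3, -0.4, -0.3]
grip_width: 0.0199
finger_force: 39.3
```

jog_arm([
  [[1,0,0,-1,0,0,-0.8],[1,0,1,-1,0,0,0],[1,0,1,0,0,0,0],[1,0,1,0,0,0,0],[1,0,1,0,0,0,0],[1,0,1,0,0,0,0],[1,0,1,0,0,0,0],[1,0,1,0,0,0,0]],
])

```text
time_s: 40.9
tool_pos: [0.5557, 0.2461, 0.1063]
orientation: [0.0, 1.0, 0.0, 0.0]
wrist_force: [0.5, 0.6, -0.6]
grip_width: 0.02
finger_force: 39.3
```

jog_arm([
  [[1,0,0.86,0,0,0,0],[1,0,0.86,0,0,0,0],[1,0,0.86,0,0,0,0],[1,0,0.86,0,0,0,0],[1,0,0,0.8,0,0,0],[1,0,0,0.8,0,0,0],[1,0,0,0.8,0,0,0],[1,0,0,0.8,0,0,0]],
])

```text
time_s: 41.9
tool_pos: [0.5557, 0.3298, 0.0246]
orientation: [0.001, 1.0, -0.0, -0.0]
wrist_force: [0.6, 0.0, -0.9]
grip_width: 0.0202
finger_force: 39.3
```

jog_arm([
  [[1,0,0,0.2,0,0,0],[1,0,0,0.1,0,0,0],[1,0,0,0,0,0,0],[0.6,0,0,0,0,0,0],[0.55,0,0,0,0,0,0],[0.55,0,0,-1,0,0,0],[0.55,0,0,-1,0,0,0],[0.5,0,0,-1,0,0,0]],
])

```text
time_s: 42.9
tool_pos: [0.5556, 0.3308, 0.0945]
orientation: [0.0, 1.0, 0.0, -0.0]
wrist_force: [-0.1, 1.1, -0.7]
grip_width: 0.0425
finger_force: 0.0
```

jog_arm([
  [[0.4,0.3,-1,-1,0,0,0],[0.4,0.3,-1,0,0,0,0],[0.4,0.3,-1,0,0,0,0],[0.4,0.3,-1,0,0,0,0],[0.4,0.3,-1,0,0,0,0],[0.4,0.3,-1,0,0,0,0],[0.4,0.3,-1,0,0,0,0],[0.4,0.3,-1,0,0,0,0]],
])

```text
time_s: 43.9
tool_pos: [0.4954, 0.13, 0.1188]
orientation: [0.0, 1.0, 0.0, 0.0]
wrist_force: [0.2, -0.1, 1.0]
grip_width: 0.0513
finger_force: 0.0
```

```bash
python3 -c "
from h import *;print(state()['tool_pos'])"; python3 wr.py
```

```text
[0.49537058 0.13001651 0.11883991]
w [347.40543 122.86903] 30.809128 25.478138 8.868523
w [441.09473  69.18527] 60.36111 22.438942 8.552994
```

jog_arm([
  [[0.4,0.72,-0.81,0,0,0,0],[0.4,0.72,-0.81,0,0,0,0],[0.4,0.72,-0.81,0,0,0,0],[0.4,0,0,0.8,0,0,-0.35],[0.4,0,0,0.8,0,0,-0.35],[0.4,0,0,0.8,0,0,-0.35],[0.4,0,0,0.8,0,0,-0.35],[0.4,0,0,0.8,0,0,0]],
])

```text
time_s: 44.95
tool_pos: [0.4418, 0.0702, 0.0182]
orientation: [-0.073, 0.997, 0.0, 0.0]
wrist_force: [-0.2, 0.1, 0.3]
grip_width: 0.0514
finger_force: 0.0
```

jog_arm([
  [[0.4,0,0,0.5,0,0,0],[0.4,0,0,0,0,0,0],[1,0,0,0,0,0,0],[1,0,0,0,0,0,0],[1,0,0,0,0,0,0],[1,0,0,-1,0,0,0.7],[1,0,0,-1,0,0,0.7],[1,0,0,-1,0,0,0]],
])

```text
time_s: 45.95
tool_pos: [0.4417, 0.0699, 0.0823]
orientation: [0.001, 1.0, 0.0, 0.0]
wrist_force: [0.3, -0.1, -0.7]
grip_width: 0.0199
finger_force: 39.4
```

jog_arm([
  [[1,-0.3,0,-1,0,0,0],[1,-0.3,1,0,0,0,0],[1,-0.3,1,0,0,0,0],[1,-0.3,1,0,0,0,0],[1,-0.3,1,0,0,0,0],[1,-0.3,1,0,0,0,0],[1,-0.3,1,0,0,0,0],[1,-0.3,1,0,0,0,0]],
])

```text
time_s: 46.95
tool_pos: [0.5019, 0.2459, 0.1067]
orientation: [0.0, 1.0, 0.0, 0.0]
wrist_force: [0.3, -0.2, -0.8]
grip_width: 0.0201
finger_force: 39.4
```

jog_arm([
  [[1,0,1,0,0,0,0],[1,0,1,0,0,0,0],[1,0,1,0,0,0,0],[1,0,1,0,0,0,0],[1,0,0.95,0,0,0,0],[1,0,0,0.8,0,0,0],[1,0,0,0.8,0,0,0],[1,0,0,0.8,0,0,0]],
])

```text
time_s: 47.95
tool_pos: [0.5017, 0.3675, 0.0446]
orientation: [0.001, 1.0, -0.0, -0.0]
wrist_force: [-0.3, 0.6, -1.4]
grip_width: 0.0202
finger_force: 39.4
```

jog_arm([
  [[1,0,0,0.8,0,0,0],[1,0,0,0.2,0,0,0],[1,0,0,0.1,0,0,0],[1,0,0,0,0,0,0],[0.6,0,0,0,0,0,0],[0.55,0,0,0,0,0,0],[0.55,0,0,-1,0,0,0],[0.55,0,0,-1,0,0,0]],
])

```text
time_s: 48.95
tool_pos: [0.5016, 0.3687, 0.0693]
orientation: [0.0, 1.0, -0.0, -0.0]
wrist_force: [0.3, 0.9, -0.3]
grip_width: 0.0383
finger_force: 0.0
```

jog_arm([
  [[0.55,0,0,-1,0,0,0],[1,0,0,-1,0,0,0],[1,0.94,-0.38,0,0,0,0],[1,0.94,-0.38,0,0,0,0],[1,0.94,-0.38,0,0,0,0],[1,0.94,-0.38,0,0,0,0],[1,0.94,-0.38,0,0,0,0],[1,0,0,0,0,0,0]],
])

```text
time_s: 49.95
tool_pos: [0.3828, 0.3213, 0.1188]
orientation: [-0.0, 1.0, 0.001, -0.001]
wrist_force: [-0.1, 0.6, 0.5]
grip_width: -0.0
finger_force: 0.0
```

Run:
```python
from bars import *
s=state();print(s["tool_pos"])
p=camera("scene")[0][:,:,::-1];t,d=camera("top");t=t[:,:,::-1]
w=camera("wrist")[0][:,:,::-1]
f=lambda i:cv2.resize(i,(390,290))
cv2.imwrite("pics/c6.png",np.vstack([np.hstack([f(p),f(t)]),np.hstack([f(w),f(p[230:384,190:400])])]))
```

```text
[0.38275515 0.32130943 0.11876617]
```

View pics/c6.png

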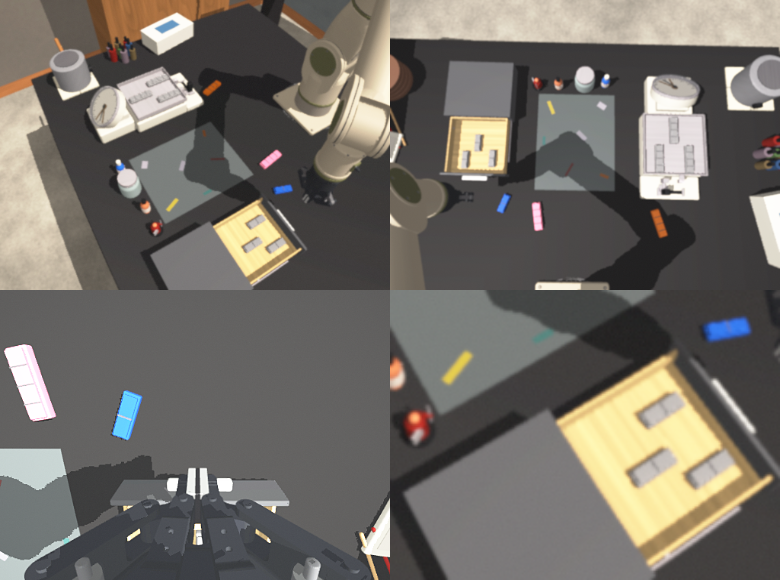

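The drawer holds the three short bars and the pan the three long ones. The mat has no bars left. Now I'll push the drawer home.

jog_arm([
  [[1,0,0,1,0,0,0],[1,0,0,1,0,0,0],[1,0,0,1,0,0,0],[1,0,0,0.85,0,0,0],[1,-0.5,0,0,0,0,0],[1,-0.4,0,0,0,0,0],[1,-0.3,0,0,0,0,0],[1,-0.3,0,0,0,0,0]],
])

```text
time_s: 51.1
tool_pos: [0.4227, 0.3214, 0.0231]
orientation: [0.0, 1.0, 0.0, 0.0]
wrist_force: [-1.9, -0.4, 0.4]
grip_width: -0.0
finger_force: 0.3
```

jog_arm([
  [[1,-0.4,0,0,0,0,0],[1,-0.5,0,0,0,0,0],[1,-0.5,0,0,0,0,0],[1,-0.5,0,0,0,0,0],[1,-0.5,0,0,0,0,0],[1,-0.5,0,0,0,0,0],[1,-0.5,0,0,0,0,0],[1,-0.5,0,0,0,0,0]],
])

```text
time_s: 52.1
tool_pos: [0.5201, 0.321, 0.0225]
orientation: [0.0, 1.0, -0.0, -0.0]
wrist_force: [-1.4, -0.5, 1.1]
grip_width: 0.0
finger_force: 0.9
```

jog_arm([
  [[1,-0.5,0,0,0,0,0],[1,-0.5,0,0,0,0,0],[1,-0.5,0,0,0,0,0],[1,-0.5,0,0,0,0,0],[1,-0.4,0,0,0,0,0],[1,-0.4,0,0,0,0,0],[1,-0.3,0,0,0,0,0],[1,-0.2,0,0,0,0,0]],
])

```text
time_s: 53.1
tool_pos: [0.5987, 0.3212, 0.022]
orientation: [-0.0, 1.0, -0.0, -0.004]
wrist_force: [-33.8, -6.0, 23.4]
grip_width: -0.0001
finger_force: 17.0
```

jog_arm([
  [[1,0,0,0,0,0,0],[1,0,0,0,0,0,0],[1,0.4,0,0,0,0,0],[1,1,0,0,0,0,0],[1,1,0,0,0,0,0],[1,1,0,-1,0,0,0],[1,1,0,-1,0,0,0],[1,1,0,-1,0,0,0]],
])

```text
time_s: 54.1
tool_pos: [0.4666, 0.3216, 0.0986]
orientation: [0.0, 1.0, 0.001, 0.001]
wrist_force: [-0.5, 0.4, 1.9]
grip_width: -0.0001
finger_force: 0.0
```

Run:
```python
from bars import *
from dial import *
s=state();print(s["time_s"],s["tool_pos"])
p=camera("scene")[0][:,:,::-1].copy();t,d=camera("top");t=t[:,:,::-1].copy()
w,wd=camera("wrist")
P=pts3d("wrist",wd,s)
T=pts3d("top",d)
for y in (.27,.30,.35,.38):
  for nm,Q in (("top",T),("w",P)):
    k=(abs(Q[...,1]-y)<.006)&(Q[...,0]>.5)&(Q[...,0]<.68)
    q=Q[k]; 
    print(nm,y,"xmin z>.055:",np.round(q[q[:,2]>.055][:,0].min() if (q[:,2]>.055).any() else 0,4),"xmin z .028-.042:",np.round(q[(q[:,2]>.028)&(q[:,2]<.042)][:,0].min() if ((q[:,2]>.028)&(q[:,2]<.042)).any() else 0,4))
print(hand("scene",p,cv2.imread("pics/scene0.png")))
f=lambda i:cv2.resize(i,(390,290))
cv2.imwrite("pics/c7.png",np.vstack([np.hstack([f(p),f(w[:,:,::-1])]),np.hstack([f(t[60:260,60:330]),f(p[60:190,90:290])])]))
```

```text
54.1 [0.46656743 0.32162354 0.09857438]
top 0.27 xmin z>.055: 0.6202 xmin z .028-.042: 0.62
w 0.27 xmin z>.055: 0 xmin z .028-.042: 0
top 0.3 xmin z>.055: 0.5003 xmin z .028-.042: 0.6062
w 0.3 xmin z>.055: 0 xmin z .028-.042: 0
top 0.35 xmin z>.055: 0.6205 xmin z .028-.042: 0.6069
w 0.35 xmin z>.055: 0 xmin z .028-.042: 0
top 0.38 xmin z>.055: 0.6216 xmin z .028-.042: 0.6209
w 0.38 xmin z>.055: 0 xmin z .028-.042: 0
(2.6092672317315224, np.float32(51.44965))
```

View pics/c7.png

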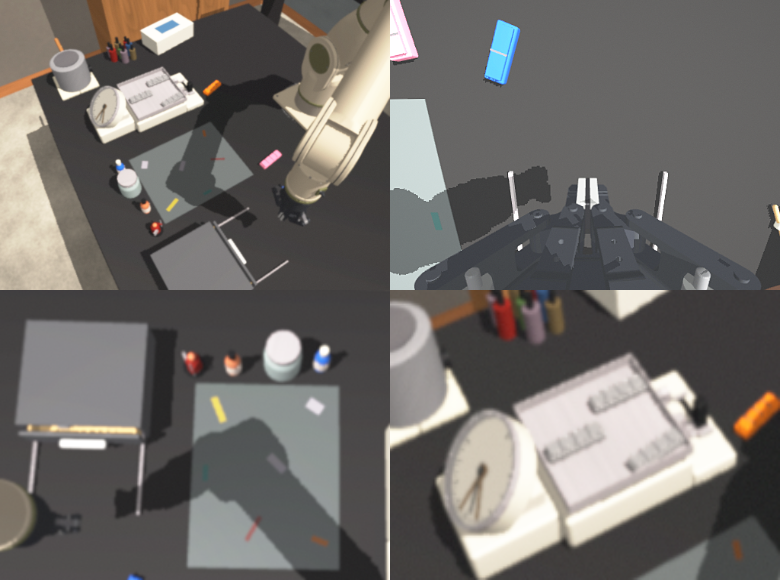

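The drawer is not yet home: a light slit shows at (85,428) between panel and cabinet, and the front is about 14 mm out, at the catch. I'll push again, more slowly and further.

jog_arm([
  [[1,0,0,1,0,0,0],[1,0,0,1,0,0,0],[1,0,0,0.8,0,0,0],[1,-1,0,0,0,0,0],[1,-1,0,0,0,0,0],[1,-1,0,0,0,0,0],[1,-1,0,0,0,0,0],[1,-0.7,0,0,0,0,0]],
])

```text
time_s: 55.25
tool_pos: [0.5859, 0.3205, 0.0267]
orientation: [0.001, 1.0, -0.0, 0.0]
wrist_force: [-0.4, 0.6, -0.1]
grip_width: 0.0001
finger_force: 0.0
```

jog_arm([
  [[1,-0.3,0,0,0,0,0],[1,-0.2,0,0,0,0,0],[1,0,0,0,0,0,0],[1,0,0,0,0,0,0],[1,0,0,0,0,0,0],[1,0,0,0,0,0,0],[1,0,0,0,0,0,0],[1,0,0,0,0,0,0]],
])

```text
time_s: 56.25
tool_pos: [0.5968, 0.3211, 0.0276]
orientation: [0.0, 1.0, 0.0, -0.0]
wrist_force: [0.3, 0.1, -0.2]
grip_width: -0.0003
finger_force: 0.0
```

jog_arm([
  [[1,-0.1,0,0,0,0,0],[1,0,0,0,0,0,0],[1,0,0,0,0,0,0],[1,-0.1,0,0,0,0,0],[1,0,0,0,0,0,0],[1,0,0,0,0,0,0],[1,0,0,0,0,0,0],[1,0,0,0,0,0,0]],
])

```text
time_s: 57.25
tool_pos: [0.5986, 0.3213, 0.0272]
orientation: [-0.0, 1.0, -0.0, -0.004]
wrist_force: [-17.3, -2.3, 11.5]
grip_width: 0.0
finger_force: 8.7
```

Run:
```python
from bars import *
s=state();print(s["tool_pos"],s["wrist_force"],s["ft_torque"])
p=camera("scene")[0][:,:,::-1].copy();t,d=camera("top");t=t[:,:,::-1].copy()
T=pts3d("top",d)
# profile along x at two y lines
for y in (.25,.28,.37,.40):
    k=(abs(T[...,1]-y)<.002)&(T[...,0]>.60)&(T[...,0]<.66)
    q=T[k];q=q[np.argsort(q[:,0])];print(y,[(int(a*1e3),int(c*1e3)) for a,b,c in q][::2])
f=lambda i,s:cv2.resize(i,s,interpolation=cv2.INTER_CUBIC)
cv2.imwrite("pics/c8.png",np.vstack([f(t[130:180,60:170],(790,290)),f(p[270:384,200:380],(790,300))]))
```

```text
[0.59860137 0.32134361 0.02718433] [-17.34591605  -2.33536737  11.50232275] [-0.6737136   3.66609153 -0.05868907]
0.25 [(602, -3), (606, 1), (612, 0), (617, 0), (620, 55), (620, 44), (620, 55), (621, 43), (622, 57), (627, 60), (638, 65), (641, 13), (643, 66), (644, 13), (646, 66), (648, 68), (648, 65), (653, 68), (656, 65), (659, 63)]
0.28 [(600, 258), (600, 427), (600, 135), (600, 234), (600, 262), (600, 234), (600, 218), (601, 239), (601, 293), (601, 427), (601, 252), (601, 245), (601, 222), (602, 303), (602, 221), (602, 270), (602, 249), (602, 134), (602, 234), (602, 255), (603, 427), (603, 142), (603, 1), (603, 304), (603, 286), (604, 222), (604, 138), (604, 289), (604, 276), (604, 220), (604, 234), (605, 293), (605, 254), (605, 273), (605, 424), (605, 238), (605, 423), (606, 258), (606, 0), (606, 289), (606, 294), (606, 299), (607, 424), (607, 253), (607, 239), (607, 285), (607, 302), (608, 235), (609, 423), (609, 225), (609, 422), (610, 220), (611, 422), (611, 422), (612, 230), (613, 420), (614, 0), (615, 420), (616, 421), (617, 0), (618, 420), (619, 0), (619, 45), (620, 22), (
[... 507 characters left out ...]
), (637, 398), (637, 365), (637, 390), (637, 369), (638, 373), (638, 404), (638, 355), (638, 380), (638, 359), (638, 395), (639, 397), (639, 365), (639, 68), (640, 376), (640, 392), (640, 399), (640, 383), (640, 398), (641, 63), (641, 365), (641, 393), (641, 393), (641, 385), (641, 388), (641, 337), (642, 380), (642, 376), (642, 405), (642, 66), (642, 357), (643, 389), (643, 360), (643, 403), (643, 384), (643, 388), (643, 363), (644, 378), (644, 374), (645, 380), (645, 359), (645, 65), (646, 378), (646, 401), (646, 373), (647, 368), (647, 10), (647, 371), (647, 66), (648, 373), (649, 11), (650, 8), (654, 63), (658, 66)]
0.37 [(617, 412), (622, 409), (624, 407), (627, 404), (634, 396)]
0.4 []
```

View pics/c8.png

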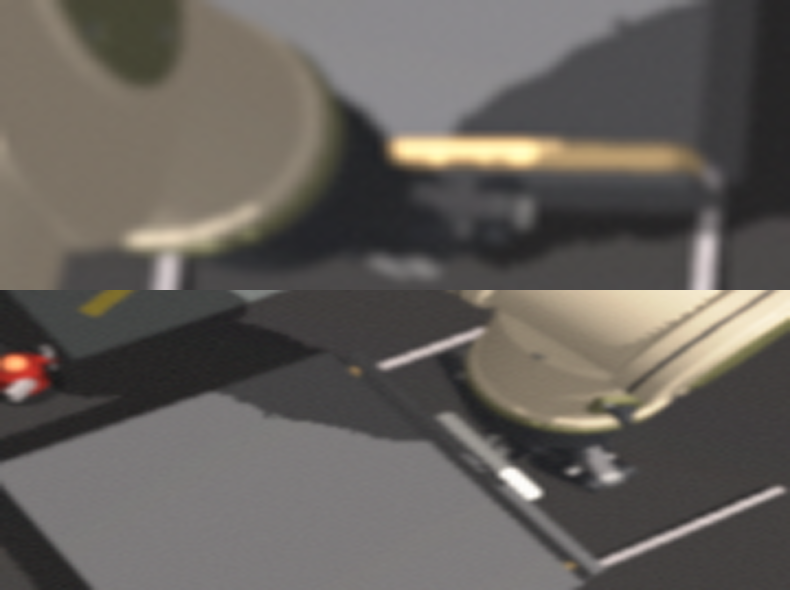

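jog_arm([
  [[1,-0.1,0,-0.06,0,0,0],[1,0,0,0,0,0,0],[1,-0.1,0,-0.06,0,0,0],[1,0,0,0,0,0,0],[1,0,0,0,0,0,0],[1,0,0,0,0,0,0],[1,0,0,0,0,0,0],[1,0,0,0,0,0,0]],
])

```text
time_s: 58.35
tool_pos: [0.5987, 0.3213, 0.0274]
orientation: [-0.001, 1.0, -0.001, -0.009]
wrist_force: [-30.9, -4.0, 7.8]
grip_width: 0.0
finger_force: 15.8
```

jog_arm([
  [[1,0.6,0,0,0,0,0],[1,1,0,0,0,0,0],[1,0,0,-1,0,0,0],[1,0,-1,-1,0,0,0],[1,0,-1,-1,0,0,0],[1,0,-1,-1,0,0,0],[1,0,-1,0,0,0,0],[1,0,0,0,0,0,0]],
])

```text
time_s: 59.35
tool_pos: [0.567, 0.2185, 0.1303]
orientation: [0.002, 1.0, -0.0, 0.0]
wrist_force: [0.9, 0.4, -1.3]
grip_width: 0.0002
finger_force: 0.0
```

Run:
```python
from bars import *
s=state();print(s["tool_pos"])
w,wd=camera("wrist");P=pts3d("wrist",wd,s)
print(proj("wrist",[[.62,.4,.059],[.637,.4,.067],[.607,.323,.034],[.62,.23,.059]],s))
cv2.imwrite("pics/w9.png",cv2.resize(w[:,:,::-1],(800,600),interpolation=3))
for y in (.25,.39,.40):
    k=(abs(P[...,1]-y)<.001)&(P[...,0]>.58)&(P[...,0]<.66)
    q=P[k];q=q[np.argsort(q[:,0])];print(y,[(int(a*1e3),int(c*1e3)) for a,b,c in q][:60:2])
```

```text
[0.56698678 0.21852023 0.13034075]
[[457.90459983 259.68500366]
 [459.52926199 280.64676107]
 [366.86391443 235.44477185]
 [272.99302989 261.31647642]]
0.25 [(580, 1), (581, 1), (582, 1), (583, 0), (584, 2), (585, 1), (586, 1), (588, 1), (589, 1), (590, 1), (591, 2), (592, 1), (593, 1), (595, 0), (595, 1), (597, 0), (598, 1), (599, 0), (600, 1), (602, 2), (604, 1), (606, 1), (607, 1), (608, 1), (610, 0), (611, 0), (612, 1), (613, 2), (614, 1), (615, 2)]
0.39 [(580, 1), (581, 2), (582, 1), (584, 0), (584, 2), (586, 0), (588, 0), (589, 1), (589, 0), (591, 1), (592, 2), (594, 2), (595, 1), (596, 1), (598, 0), (599, 0), (600, 0), (601, 0), (602, 0), (603, 0), (605, 1), (606, 1), (608, 1), (609, 0), (611, 0), (612, 0), (613, 2), (614, 0), (615, 0), (617, 0)]
0.4 [(580, 2), (581, 1), (582, 1), (583, 1), (585, 1), (586, 0), (587, 0), (589, 1), (591, 0), (592, 0), (593, 1), (594, 1), (596, 1), (597, 1), (599, 1), (600, 1), (601, 0), (603, 0), (603, 1), (604, 1), (606, 0), (608, 1), (610, 1), (613, 1), (613, 0), (614, 0), (615, 1), (618, 1), (619, 1), (620, 2)]
```

View pics/w9.png

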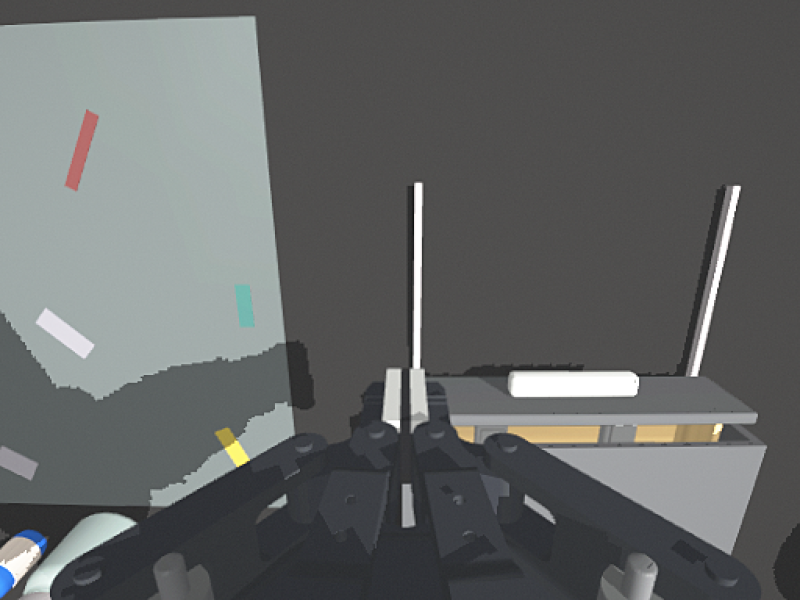

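Run:
```python
from bars import *
s=state();print(s["tool_pos"])
w,wd=camera("wrist");P=pts3d("wrist",wd,s)
for u in (314,330,350,380,390,397,404,440,455):
    print(u,[tuple(np.round(P[v,u]*1000).astype(int)) for v in range(266,286,2)])
cv2.imwrite("pics/w10.png",cv2.resize(w[250:300,280:490,::-1],None,fx=3.8,fy=6,interpolation=3))
```

```text
[0.56656106 0.2203477  0.12994397]
314 [(np.int64(623), np.int64(269), np.int64(60)), (np.int64(625), np.int64(269), np.int64(61)), (np.int64(628), np.int64(269), np.int64(60)), (np.int64(629), np.int64(269), np.int64(61)), (np.int64(656), np.int64(278), np.int64(24)), (np.int64(656), np.int64(277), np.int64(29)), (np.int64(555), np.int64(242), np.int64(177)), (np.int64(554), np.int64(242), np.int64(180)), (np.int64(555), np.int64(242), np.int64(179)), (np.int64(555), np.int64(242), np.int64(181))]
330 [(np.int64(623), np.int64(283), np.int64(61)), (np.int64(625), np.int64(283), np.int64(62)), (np.int64(627), np.int64(284), np.int64(61)), (np.int64(629), np.int64(284), np.int64(61)), (np.int64(663), np.int64(298), np.int64(14)), (np.int64(667), np.int64(299), np.int64(13)), (np.int64(555), np.int64(249), np.int64(177)), (np.int64(555), np.int64(249), np.int64(179)), (np.int64(553), np.int64(248), np.int64(182)), (np.int64(488), np.int64(220), np.int64(274))]
350 [(np.int64(624), np.int64(302), np.int64(60)), (np.int64(625), np.int64(302), np.int64(61)), (np.int64(627), np.int64(302),
[... 2428 characters left out ...]
29)), (np.int64(657), np.int64(412), np.int64(30)), (np.int64(659), np.int64(412), np.int64(30)), (np.int64(661), np.int64(412), np.int64(30)), (np.int64(664), np.int64(413), np.int64(29)), (np.int64(641), np.int64(386), np.int64(65))]
455 [(np.int64(625), np.int64(399), np.int64(60)), (np.int64(627), np.int64(400), np.int64(60)), (np.int64(629), np.int64(400), np.int64(61)), (np.int64(630), np.int64(400), np.int64(62)), (np.int64(643), np.int64(414), np.int64(46)), (np.int64(645), np.int64(413), np.int64(47)), (np.int64(647), np.int64(414), np.int64(47)), (np.int64(649), np.int64(414), np.int64(47)), (np.int64(651), np.int64(414), np.int64(48)), (np.int64(640), np.int64(399), np.int64(66))]
```

View pics/w10.png

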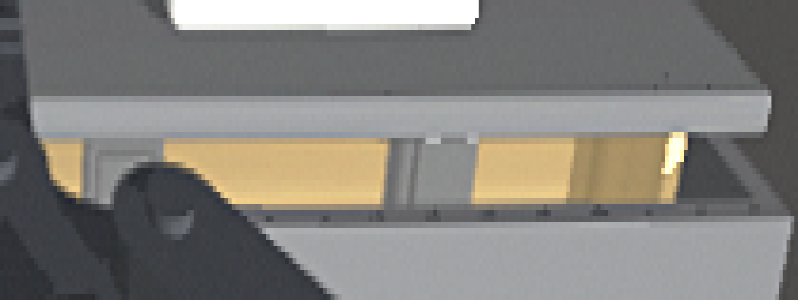

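The slit view shows the bars lying flat (tops at z≈0.028), so nothing in the gap blocks the drawer. The panel's inner face is still about 9 mm short of the cabinet. I'll push directly on the panel above the pull, so there is no downward load on the drawer.

jog_arm([
  [[1,-0.2,0.83,0,0,0,0],[1,-0.2,0.83,0,0,0,0],[1,-0.2,0.83,0,0,0,0],[1,-0.2,0.83,0,0,0,0],[1,-0.2,0.83,0,0,0,0],[1,0,0,1,0,0,0],[1,0,0,1,0,0,0],[1,0,0,1,0,0,0]],
])

```text
time_s: 60.45
tool_pos: [0.5914, 0.3274, 0.0539]
orientation: [-0.001, 1.0, 0.0, -0.0]
wrist_force: [-0.2, -0.1, -0.1]
grip_width: -0.0002
finger_force: 0.0
```

jog_arm([
  [[1,0,0,0.35,0,0,0],[1,-0.3,0,0,0,0,0],[1,-0.2,0,0,0,0,0],[1,-0.1,0,0,0,0,0],[1,0,0,0,0,0,0],[1,0,0,0,0,0,0],[1,0,0,0,0,0,0],[1,0,0,0,0,0,0]],
])

```text
time_s: 61.45
tool_pos: [0.6067, 0.3249, 0.0469]
orientation: [0.0, 1.0, 0.0, -0.0]
wrist_force: [-0.2, -0.5, -0.1]
grip_width: -0.0
finger_force: 0.0
```

jog_arm([
  [[1,-0.1,0,0,0,0,0],[1,0,0,0,0,0,0],[1,-0.1,0,0,0,0,0],[1,0,0,0,0,0,0],[1,-0.1,0,0,0,0,0],[1,0,0,0,0,0,0],[1,0,0,0,0,0,0],[1,0,0,0,0,0,0]],
])

```text
time_s: 62.45
tool_pos: [0.6126, 0.3249, 0.0466]
orientation: [0.0, 1.0, -0.0, -0.002]
wrist_force: [-8.8, -2.0, 6.5]
grip_width: 0.0
finger_force: 4.6
```

jog_arm([
  [[1,-0.1,0,-0.05,0,0,0],[1,0,0,0,0,0,0],[1,-0.1,0,-0.05,0,0,0],[1,0,0,0,0,0,0],[1,-0.1,0,-0.05,0,0,0],[1,0,0,0,0,0,0],[1,0,0,0,0,0,0],[1,0,0,0,0,0,0]],
])

```text
time_s: 63.45
tool_pos: [0.6127, 0.3249, 0.0468]
orientation: [-0.001, 1.0, -0.001, -0.01]
wrist_force: [-34.5, -4.9, 6.2]
grip_width: -0.0001
finger_force: 17.4
```

jog_arm([
  [[0.5,0.6,0,0,0,0,0],[0,1,0,-1,0,0,0],[0,1,0,-1,0,0,0],[0,0,-1,-1,0,0,0],[0,0,-1,0,0,0,0],[0,0,-1,0,0,0,0],[0,0,-1,0,0,0,0],[0,0,0,0,0,0,0]],
])

```text
time_s: 64.45
tool_pos: [0.5569, 0.2215, 0.1252]
orientation: [0.002, 1.0, -0.0, -0.0]
wrist_force: [1.0, 0.2, 0.5]
grip_width: 0.085
finger_force: 0.0
```

Run:
```python
from bars import *
s=state();print(s["tool_pos"],s["grip_width"],s["wrist_force"])
w,wd=camera("wrist");P=pts3d("wrist",wd,s)
hs=cv2.cvtColor(w,cv2.COLOR_RGB2HSV)
m=((hs[...,2]>200)&(hs[...,1]<30)&(abs(P[...,0]-.612)<.02)&(P[...,1]>.25)&(P[...,1]<.4)&(P[...,2]>.02)&(P[...,2]<.05)).astype(np.uint8)
n,l,st,_=cv2.connectedComponentsWithStats(m);k=l==1+np.argmax(st[1:,4])
q=P[k];print(len(q),np.percentile(q,[1,50,99],axis=0));v,u=np.where(k);print(u.min(),u.max(),v.min(),v.max())
r=(v.min()+v.max())/2
print(cast("wrist",[[u.min()-.5,r],[u.max()+.5,r]],.040,s))
```

```text
[0.55693731 0.22152695 0.12519371] 0.08496514711462473 [0.98104362 0.23629939 0.5073164 ]
663 [[0.60888187 0.31658884 0.03285764]
 [0.61212211 0.34191426 0.04120021]
 [0.62289764 0.36095195 0.0432144 ]]
357 406 249 265
[[0.61419517 0.31380617 0.04      ]
 [0.61472047 0.36256796 0.04      ]]
```

jog_arm([
  [[0,-0.5,1,0,0,0,0],[0,-0.5,1,0,0,0,0],[0,-0.5,1,0,0,0,0],[0,-0.5,1,0,0,0,0],[0,0,0.06,0.8,0,0,0],[0,0,0,0.8,0,0,0],[0,0,0,0.8,0,0,0],[0,0,0,0.4,0,0,0]],
])

```text
time_s: 65.5
tool_pos: [0.606, 0.3254, 0.0536]
orientation: [0.001, 1.0, -0.001, -0.001]
wrist_force: [0.1, -0.4, 0.2]
grip_width: 0.0853
finger_force: 0.0
```

Run:
```python
from bars import *
s=state();print(s["tool_pos"],s["grip_width"],s["wrist_force"])
w,wd=camera("wrist")
o=w[150:384,100:420,::-1]
print(proj("wrist",[[.607,.323,.04],[.607,.283,.04],[.607,.363,.04]],s))
cv2.imwrite("pics/w11.png",cv2.resize(o,None,fx=2.4,fy=2.4,interpolation=3))
```

```text
[0.60596147 0.32543216 0.05362619] 0.08525870365550844 [ 0.07004708 -0.42270716  0.22703968]
[[256.6946082  238.84980745]
 [194.512251   238.7818882 ]
 [318.94592278 238.77736054]]
```

View pics/w11.png

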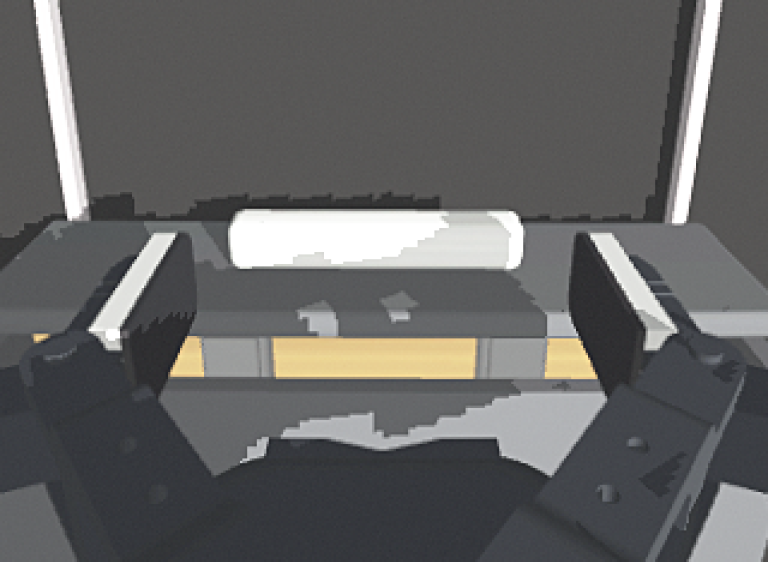

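The pull spans crop (230–523, 240) and the fingers straddle it, about 1 mm off centre. I'll lower them around its ends and tug lightly to check that the catch holds.

jog_arm([
  [[0,0,-0.05,0.3,0,0,0],[0,0,0,0.3,0,0,0],[0,0,0,0.2,0,0,0],[0,0,0,0.2,0,0,0],[0,0,0,0.2,0,0,0],[0,0,0,0.2,0,0,0],[0,0,0,0,0,0,0],[0,0,0,0,0,0,0]],
])

```text
time_s: 66.55
tool_pos: [0.6069, 0.3251, 0.0207]
orientation: [0.0, 1.0, 0.0, 0.0]
wrist_force: [0.2, -0.0, 0.3]
grip_width: 0.0852
finger_force: 0.0
```

jog_arm([
  [[1,0,0,0,0,0,0],[1,0,0,0,0,0,0],[1,0,0,0,0,0,0],[1,0.05,0,0,0,0,0],[1,0,0,0,0,0,0],[1,0,0,0,0,0,0],[1,0,0,0,0,0,0],[1,0,0,0,0,0,0]],
], grip_force=20)

```text
time_s: 67.55
tool_pos: [0.6071, 0.3237, 0.0213]
orientation: [0.001, 1.0, -0.001, 0.001]
wrist_force: [4.3, -3.6, 2.0]
grip_width: 0.0789
finger_force: 24.7
```

The drawer resisted 4.3 N without moving, against 2 N for free sliding, so the catch is engaged and this is home. I'll release and retreat.

jog_arm([
  [[1,-0.08,0,0,0,0,0],[1,0,0,0,0,0,0],[0,0,0,0,0,0,0],[0,0,0,0,0,0,0],[0,0,0,0,0,0,0],[0,0,0,-0.5,0,0,0],[0,0,0,-0.8,0,0,0],[0,0,0,-1,0,0,0]],
])

```text
time_s: 68.55
tool_pos: [0.6078, 0.3251, 0.08]
orientation: [0.0, 1.0, 0.0, 0.0]
wrist_force: [0.6, 0.6, 0.3]
grip_width: 0.0856
finger_force: 0.0
```

jog_arm([
  [[0,0.5,0,-1,0,0,0],[0,1,0,-1,0,0,0],[0,1,0,-1,0,0,0],[0,1,0,0,0,0,0],[0,1,0,0,0,0,0],[0,0.5,0,0,0,0,0],[0,0,0,0,0,0,0],[0,0,0,0,0,0,0]],
])

```text
time_s: 69.55
tool_pos: [0.4834, 0.325, 0.1535]
orientation: [0.001, 1.0, 0.0, 0.0]
wrist_force: [-0.5, 0.3, 0.5]
grip_width: 0.0852
finger_force: 0.0
```

Run:
```python
from bars import *
from dial import *
s=state();print(s["time_s"],s["tool_pos"],s["wrist_force"])
p=camera("scene")[0][:,:,::-1].copy();t,d=camera("top");T=pts3d("top",d)
print("hand",hand("scene",p,cv2.imread("pics/scene0.png")))
for y in (.24,.26,.38,.40):
    q=T[(abs(T[...,1]-y)<.004)&(T[...,0]>.58)&(T[...,0]<.634)&(T[...,2]>.035)&(T[...,2]<.064)];print("panel x",y,q[:,0].min())
Z=T[...,2]
k=(Z>.068)&(Z<.082)&(abs(T[...,0]-.404)<.012)&(T[...,1]<-.22)&(T[...,1]>-.4)
print("fin",k.sum(),np.median(T[k],axis=0),T[k].min(0),T[k].max(0))
T0=pts3d("top",np.load("top_d0.npy"));Z=T0[...,2]
k=(Z>.068)&(Z<.082)&(abs(T0[...,0]-.404)<.012)&(T0[...,1]<-.22)&(T0[...,1]>-.4)
print("fin0",k.sum(),np.median(T0[k],axis=0),T0[k].min(0),T0[k].max(0))
```

```text
69.55 [0.4834049  0.32503325 0.15350259] [-0.51543873  0.31935441  0.52388936]
hand (2.6092672317315224, np.float32(51.624916))
panel x 0.24 0.6195510751668862
panel x 0.26 0.6196326549417726
panel x 0.38 0.6205586258305086
panel x 0.4 0.6200523346670348
fin 68 [ 0.40399984 -0.28760102  0.07660484] [ 0.39448729 -0.29649806  0.07040272] [ 0.41344538 -0.2800329   0.08065958]
fin0 68 [ 0.40366766 -0.327092    0.07673698] [ 0.39534033 -0.33664223  0.06952025] [ 0.41200845 -0.31936673  0.08118228]
```

Everything checks out: the hand still reads 2.61 rad between the prongs, the drawer hasn't moved since latching, and the lock is at its hard stop. Handing in.

```bash
python3 -c "
from plant import *
print(hand_in())"
```

```text
the job is handed in; nothing more can be done
None
```

I handed the job in at about 70 s: lock at its end stop, three long bars on the pan with the hand between the fork prongs, three short bars in the drawer with its catch holding against a light tug, though a gap of about 9 mm still shows between its front panel and the cabinet.

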